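# Chuck up a blank and cover the bead tubs before drilling

### The arm

A 6-joint arm with a two-finger parallel gripper is mounted at the origin on the work surface. World frame = base frame: x ahead of the robot, y to its left, z up, the work surface at z = 0. Lengths are in m, angles in rad, forces in N, time in s.
With the tool pointing down it reaches from about 0.4 to 0.825 m from the base axis. Payload 7 kg.
Tool frame: the origin (TCP) lies at the very end of the fingers, on their centre line; the grasp point (between the pads) lies robot.hold_point_z behind it (robot.hold_point_z is the distance from the TCP to the grasp point, in m); z points along the fingers, y is the line along which they close (so a half turn about z gives the same grasp; the last joint's range is limited). The gripper opens to 88 mm and grips with 3 to 60 N. Pads are 19 mm wide; open, the fingers measure 130 mm over their backs; the gripper's body (78 mm by 193 mm) begins 47 mm behind the grasp point.
Start: joints at [1.503, 0.359, 0.012, 0, -1.224, -0.288], TCP at [0.235, 0.633, 0.227] pointing down, gripper open.
Joint ranges: [-3.07, 3.07], [-1.43, 2.12], [-1.02, 1.25], [-3.03, 1.67], [-3.05, -0], [-3.03, 3.03]. Speed limits (rad/s): [2.39, 2.39, 3.01, 3.14, 3.14, 3.14].

### API

Orientations are given as a unit quaternion [x, y, z, w].
In Python, from bench import robot gives the robot as it stands.
- The arm moves only by the tool drive_tool, never from a script. Its argument "targets" is text: rows parted by semicolons, each of 6 numbers parted by spaces: the shift along the world's x, y, z each as a share of 0.1 m, from -1 to 1, then the turn, a rotation vector about the world's x, y, z each as a share of 90 degrees, from -1 to 1. A call has exactly 8 rows; each row is the pose to reach, as a shift and turn from the pose commanded when the call began; what a row does not reach only later rows make up. A row lasts 1/10 s, in which the tool goes at most 50 mm and 8.59 degrees, less where a joint would pass 70% of its speed; a pose out of reach is approached as far as the arm can. A call with a number of a shift or a turn outside -1 to 1 is refused whole. A call with a gripper value outside its range is refused whole. "jaw" is the opening, from 0 (shut) to 1 (fully open), set as the call begins (left out, the last holds). The fingers move at their own pace and stop on an object; the grip force is fixed at half the most. Time passes only in rows, so rows that repeat a pose let the fingers close, or fill a call up. It gives the time, the measured TCP pose, the force, the opening and the grip force at its end, in the units of the state.
- robot.get_state(): the state, without advancing time (a new reading comes with each control period).
- robot.snapshot(name): name is "side" or "top" or "wrist"; returns the picture (420x560x3 uint8, red, green, blue); there is no depth.
- robot.get_calibration(name): a dict with "mtx" (3x3 intrinsics, pixels), "k1" (the pictures are not rectified: a ray, as slopes to the right and down, at radius r is drawn at 1 + k1 r^2 times it, then the intrinsics apply), "R" (3x3) and "t" (3): a world point X has camera coordinates R X + t. Camera axes: x right, y down, z forward; pixel columns grow to the right and rows downward; lengths in m; the calibration is good to about 2 mm. A picture is of the moment at which its call begins: read the wrist's pose just before it. get_calibration takes no time and is no camera call; for the wrist camera it gives the pose at the moment of the call.
- robot.hand_in(): hands the job in; it is judged then, once.
The state is a dict: "clock": time; "q": joint angles; "joint_vel": joint speeds; "joint_torque": joint torques, N m; "position": TCP position; "orientation": TCP orientation; "wrist_force": force on the tool from outside, world axes, zero at the start; "torque": the same for the moment, N m; "width": opening from 0.0 (shut) to 1.0 (fully open); "gripper_force": force on a finger pad.
Only numpy, scipy, OpenCV 4.12 (cv2) and the standard library are available. Lean on these libraries where they do the work, as an engineer would, in place of code of your own. Each camera call takes 0.05 s, during which the arm holds its last target. There are 200 camera calls.

### The job

Get the bench ready for drilling: open the chuck's jaws with its handle, slide the tall blank up out of the slotted rack and stand it upright on the chuck face, centred between the two jaws and parallel to them; then turn the handle clockwise until the jaws hold it firmly. So that no dust gets among the beads, also put on every bead tub the lid of its own shape, fully seated; any order will do. Keep the tubs upright, leave the two short blanks in the rack, leave the glue gun and the brush alone, and let go of everything at the end.

Things in the scene. Friction and masses are not known exactly. Their poses are not given: they have to be found in the camera images.
- chuck: self-centring bench chuck, fixed, on a round foot 100 mm across, 12 mm high; origin on the bench in its axis; the jaws close along its x axis (-x side roughly faces the robot), z up. From below: grey body to z 30 mm, turning sleeve z 30 to 50 mm, flat steel face with its top at z 58 mm, and on it the two jaws
- chuck_face (a point): centre of the flat top of the chuck face, on the chuck's axis midway between the jaws, 58 mm above the bench; the lower edge of the blank stands here. Same axes as the chuck
- sleeve (a joint): turn (rad) of the chuck's knurled sleeve, 92 mm across; 0 = open, grows clockwise seen from above and moves both jaws inward, 8 mm per rad each: jaw gap = 24 mm - 16 mm x value; they meet the 8 mm blank at about 1.0 (end stop at 1.12). Friction 0.2 Nm (2 N at the handle); it stays where left, so tightened jaws stay tight; from 1.05 up (about 5 N at the handle) they are firm. Starts nearly closed
- handle_grip (a point): grip point (z 85 mm) in the axis of the sleeve's handle, an upright black round post 18 mm across, z 34 to 100 mm, at the end of a radial bar (12 mm thick, centre z 40 mm) 100 mm from the chuck's axis. In the chuck's frame the post stands at angle (pi + 0.5 - sleeve value) from x, counterclockwise positive, so it swings through the robot's side of the chuck
- jaw_near: steel jaw on the chuck's -x side: 60 mm long along the chuck's y, 20 mm thick, from z = 58 to 98 mm, flat inner face. Its origin is on the chuck's axis at bench height when the sleeve is at 0, and moves 8 mm per rad along +x of the chuck
- jaw_far: the same jaw on the +x side, moving along -x of the chuck
- rack: fixed wooden rack, 112 x 90 x 60 mm high, with three parallel slots 12 mm wide, 30 mm apart (at x = -30, 0 and +30 mm), open at the top and ends, running along its y; slot floors 10 mm above the bench. Origin: centre of its underside
- blank: the tall plywood blank, 8 mm thick (x) x 70 mm wide (y) x 120 mm tall (z), 0.11 kg, standing loosely in one of the rack's slots; origin at the centre of its lower edge. It stands 50 mm higher than the other two
- short_a: a short plywood blank, 8 x 70 x 70 mm tall, in another slot; not needed. Origin at the centre of its lower edge
- short_b: the same as short_a, in the remaining slot
- tub_round: open blue plastic bead tub, round, 84 mm across, opening 76 mm, 42 mm high, walls 4 mm, filled with beads to 29 mm (the beads are part of it), 0.3 kg, loose; may be absent. Origin: centre of its underside
- tub_square: open blue plastic bead tub, square, 76 x 76 mm, opening 68 x 68 mm, 42 mm high, walls 4 mm, filled with beads to 29 mm (the beads are part of it), 0.3 kg, loose; may be absent. Origin: centre of its underside
- tub_oblong: open blue plastic bead tub, oblong, 100 mm (x) x 60 mm (y), opening 92 x 52 mm, 42 mm high, walls 4 mm, filled with beads to 29 mm (the beads are part of it), 0.3 kg, loose; may be absent. Origin: centre of its underside
- lid_round: light wooden lid of the round tub: round, 84 mm across, with a plug 69 mm across underneath, a round knob 20 mm across on top, 28 mm high. Plug z 0 to 8, plate 8 to 13, knob 13 to 41 mm; origin: centre of the plug's underside. Lies right way up. Seated, the plug is in the opening and the plate rests on the rim (origin 34 mm above the tub's). About 0.08 kg, loose
- lid_square: light wooden lid of the square tub: square, 76 x 76 mm, with a plug 61 x 61 mm underneath, a bar knob 40 mm (x) x 16 mm (y) on top, 28 mm high. Plug z 0 to 8, plate 8 to 13, knob 13 to 41 mm; origin: centre of the plug's underside. Lies right way up. Seated, the plug is in the opening and the plate rests on the rim (origin 34 mm above the tub's). About 0.08 kg, loose
- lid_oblong: light wooden lid of the oblong tub: oblong, 100 mm (x) x 60 mm (y), with a plug 85 x 45 mm underneath, a bar knob 40 mm (x) x 16 mm (y) on top, 28 mm high. Plug z 0 to 8, plate 8 to 13, knob 13 to 41 mm; origin: centre of the plug's underside. Lies right way up. Seated, the plug is in the opening and the plate rests on the rim (origin 34 mm above the tub's). About 0.08 kg, loose
- glue_gun: blue glue gun lying at the far left, 165 x 128 x 28 mm, not needed; origin under the middle of its barrel
- brush: small brush lying at the far right, not needed; origin under its middle
Mind the look-alikes: they are no part of the job. What is shaped like the tub_square but pink is not meant.

How it is judged:
By the outcome, as a careful person would: the job done as asked, in the order asked, and still so for the second after the job is handed in, with the robot touching nothing.
Of tub_round, tub_square, tub_oblong only 2 to 3 are there at a start; the rules pass over those that are not, and their reading is None.
At some moment in a run one of lid_round, lid_square, lid_oblong, tub_round, tub_square, tub_oblong may be knocked a few centimetres aside while the robot is not near it.
It also fails if it takes over 210 s, if anything falls off the work surface, if the arm or the gripper's body presses on something with over 40 N, if the wrist force passes 120 N, or if a joint passes its speed limit or range.

## Working session

There is one attempt and no reset: what is moved stays moved. The work goes in short steps, Python scripts to look and compute and a tool call to move; the robot and the scene stay as the last step left them, time stands still between calls to the robot, and variables do not carry over. Pictures are saved under pics/ and viewed, at most 14 in all, crops included, and the job is handed in when it is done.

Besides the shell and the picture viewer there is one more tool, called after ">>>" in YAML: its name, and indented under it one key for each argument. drive_tool: Moves the arm, as the interface text tells. Its arguments: {"type":"object","properties":{"targets":{"type":"string"},"jaw":{"type":"number"}},"required":["targets"]}

```bash
ls; mkdir -p pics
python3 - <<'E'
from bench import robot
import cv2,numpy as np
print(robot.hold_point_z, robot.get_state())
for n in ("side","top"):
    im=robot.snapshot(n); cv2.imwrite(f"pics/{n}0.png",im[:,:,::-1])
    print(n,{k:np.round(v,4).tolist() for k,v in robot.get_calibration(n).items()})
print({k:np.round(v,4).tolist() for k,v in robot.get_calibration("wrist").items()})
E
```

```text
pics
0.0188 {'clock': 0.0, 'q': array([ 1.50314121e+00,  3.59413814e-01,  1.10700460e-02, -3.44662658e-04,
       -1.22408921e+00, -2.88090823e-01]), 'joint_vel': array([ 0.00045223,  0.00159469,  0.00135329,  0.00030304, -0.00107259,
        0.00069977]), 'joint_torque': array([ 9.63355269e-04, -5.82720709e+01,  2.93063951e+01,  6.99716136e+00,
        6.92514455e-03, -1.48803665e-04]), 'position': array([0.23495899, 0.63227513, 0.22561112]), 'orientation': array([ 9.84211540e-01, -1.76994206e-01, -7.10345822e-05,  8.31180125e-04]), 'wrist_force': array([0.43682721, 1.21738678, 0.179626  ]), 'torque': array([ 0.00018457, -0.05276663,  0.03522002]), 'gripper_force': 0.0, 'width': 0.9991065677900771}
side {'mtx': [[506.0826, 0.0, 276.3301], [0.0, 506.0826, 211.3648], [0.0, 0.0, 1.0]], 'k1': -0.1345, 'R': [[-0.8347, -0.5505, -0.015], [-0.3634, 0.5711, -0.7361], [0.4138, -0.6089, -0.6767]], 't': [0.4506, 0.2911, 1.0011]}
top {'mtx': [[424.5885, 0.0, 284.7038], [0.0, 424.5885, 206.2442], [0.0, 0.0, 1.0]], 'k1': -0.1366, 'R': [[-0.0223, -0.9994, 0.0247], [-0.996, 0.0201, -0.0874], [0.0869, -0.0265, -0.9959]], 't': [-0.0585, 0.5828, 1.0185]}
{'mtx': [[307.7036, 0.0, 276.9053], [0.0, 307.7036, 211.5935], [0.0, 0.0, 1.0]], 'k1': -0.0256, 'R': [[-0.3476, -0.9376, 0.0007], [-0.9095, 0.3374, 0.243], [-0.2281, 0.0838, -0.97]], 't': [0.6761, -0.0295, 0.3882]}
```

View pics/top0.png

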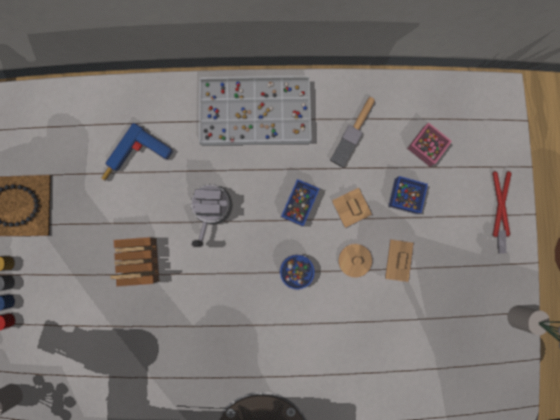

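View pics/side0.png

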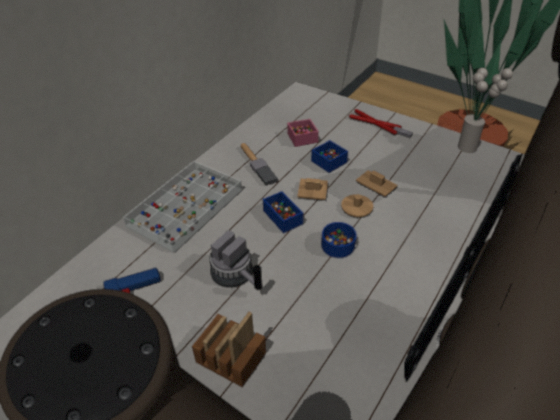

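The top view shows three blue tubs: oblong (300,203), square (408,195) and round (296,271). The lids are square (352,207), round (355,261) and oblong (400,260). The chuck is at (212,205) with its handle post at (198,243), and the rack is at (135,262). The pink decoy is at (429,145). In the side view, the tall blank is in the rack's slot nearest the robot.

```bash
cat > h.py <<'E'
from bench import robot
import cv2,numpy as np
from scipy.spatial.transform import Rotation as Rot
def und(c,p):
    return cv2.undistortPoints(np.float64(p).reshape(-1,1,2),np.array(c["mtx"]),np.array([c["k1"],0,0,0,0.]))[:,0]
def cast(c,p,z):
    R=np.array(c["R"]);C=-R.T@np.array(c["t"])
    d=np.c_[und(c,p),np.ones(len(np.reshape(p,(-1,2))))]@R
    return C+d*((z-C[2])/d[:,2])[:,None]
def proj(c,X):
    R=np.array(c["R"]);v=cv2.projectPoints(np.float64(X).reshape(-1,1,3),cv2.Rodrigues(R)[0],np.float64(c["t"]),np.array(c["mtx"]),np.array([c["k1"],0,0,0,0.]))[0]
    return v[:,0]
def shot(n,f=None):
    c=robot.get_calibration(n); im=robot.snapshot(n)[:,:,::-1].copy()
    if f: cv2.imwrite("pics/"+f,im)
    return im,c
def hsv(im): return cv2.cvtColor(im,cv2.COLOR_BGR2HSV)
def blobs(m,amin):
    m=cv2.morphologyEx(m.astype(np.uint8)*255,cv2.MORPH_CLOSE,np.ones((3,3)))
    cs=cv2.findContours(m,cv2.RETR_EXTERNAL,cv2.CHAIN_APPROX_NONE)[0]
    return [k for k in cs if cv2.contourArea(k)>amin]
def rect(c,k,z):
    P=cast(c,k[:,0,:],z)[:,:2]
    (x,y),(w,h),a=cv2.minAreaRect(np.float32(P))
    return np.round([x,y,w,h],4),round(a,1),np.round(cv2.minEnclosingCircle(np.float32(P))[1]*2,4)
def st():
    s=robot.get_state(); e=Rot.from_quat(s["orientation"]).as_matrix()
    print("t",round(s["clock"],2),"tcp",np.round(s["position"],4),"z",np.round(e[:,2],3),"yaw of y",round(np.degrees(np.arctan2(e[1,1],e[0,1])),2),"F",np.round(s["wrist_force"],1),"w",round(s["width"],3),"gf",round(float(s["gripper_force"]),1))
E
python3 - <<'E'
from h import *
im=cv2.imread("pics/top0.png");c=robot.get_calibration("top");H=hsv(im)
print("cam",-np.array(c["R"]).T@c["t"])
print("blue")
for k in blobs((H[...,0]>105)&(H[...,0]<130)&(H[...,1]>120),200): print(k[:,0].mean(0).round(),rect(c,k,.042))
print("wood")
for k in blobs((H[...,0]>6)&(H[...,0]<25)&(H[...,1]>70),150): print(k[:,0].mean(0).round(),rect(c,k,.013),rect(c,k,.06))
crop=im[150:310,95:435]; cv2.imwrite("pics/topc.png",cv2.resize(crop,None,fx=2.35,fy=2.35,interpolation=cv2.INTER_CUBIC))
st()
E
```

```text
cam [ 0.49067593 -0.0431984   1.06672657]
blue
[409. 195.] (array([ 0.6029, -0.379 ,  0.0764,  0.0739]), 73.6, np.float64(0.0998))
[136. 146.] (array([0.7134, 0.2889, 0.1192, 0.1208]), 56.1, np.float64(0.1609))
wood
[549. 379.] (array([ 0.1075, -0.7698,  0.251 ,  0.0684]), 2.2, np.float64(0.2544)) (array([ 0.1246, -0.7373,  0.2398,  0.0653]), 2.2, np.float64(0.243))
[355. 260.] (array([ 0.4448, -0.2434,  0.0807,  0.0795]), 88.2, np.float64(0.0834)) (array([ 0.4469, -0.2345,  0.0771,  0.0759]), 88.2, np.float64(0.0797))
[399. 260.] (array([ 0.441 , -0.3549,  0.0599,  0.0977]), 80.1, np.float64(0.1109)) (array([ 0.4432, -0.341 ,  0.0573,  0.0933]), 80.1, np.float64(0.1059))
[134. 262.] (array([0.4525, 0.3088, 0.1156, 0.1208]), 3.1, np.float64(0.1487)) (array([0.4542, 0.2931, 0.1105, 0.1154]), 3.1, np.float64(0.1421))
[351. 207.] (array([ 0.5766, -0.239 ,  0.0754,  0.0766]), 24.2, np.float64(0.102)) (array([ 0.5728, -0.2303,  0.072 ,  0.0732]), 24.2, np.float64(0.0975))
[ 24. 205.] (array([0.5992, 0.6089, 0.1568, 0.1477]), 0.2, np.float64(0.2111)) (array([0.5944, 0.5798, 0.1498, 0.1411]), 0.2, np.float64(0.2017))
[364. 113.] (array([ 0.8209, -0.2813,  0.018 ,  0.0926]), 59.3, np.float64(0.0928)) (array([ 0.8062, -0.2707,  0.0172,  0.0885]), 59.3, np.float64(0.0887))
[361. 114.] (array([ 0.6558, -0.0521,  1.5657,  0.7311]), 85.0, np.float64(1.6812)) (array([ 0.6484, -0.0517,  1.4959,  0.6985]), 85.0, np.float64(1.6062))
t 0.1 tcp [0.235  0.6323 0.2257] z [-0.    -0.001 -1.   ] yaw of y -110.39 F [0.2 0.3 0.2] w 0.998 gf 0.0
```

View pics/topc.png

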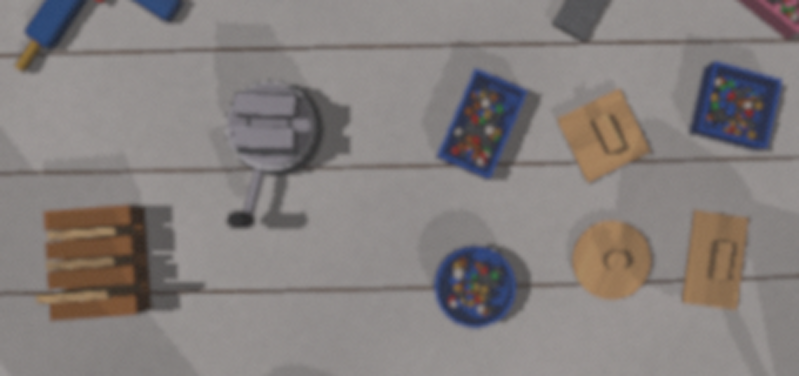

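>>> drive_tool:
  targets: "0.06 -0.12 0.05 0 0 0.06;0.13 -0.25 0.1 0 0 0.11;0.19 -0.38 0.15 0 0 0.17;0.25 -0.5 0.2 0 0 0.22;0.31 -0.63 0.3 0 0 0.22;0.38 -0.75 0.4 0 0 0.22;0.44 -0.88 0.5 0 0 0.22;0.5 -1 0.5 0 0 0.22"

```text
clock: 0.9
position: [0.286, 0.5324, 0.2787]
orientation: [1.0, -0.006, 0.001, -0.001]
wrist_force: [-0.2, -0.2, 0.2]
width: 1.003
gripper_force: 0.0
```

>>> drive_tool:
  targets: "0.06 -0.12 0 0 0 0;0.13 -0.25 0 0 0 0;0.19 -0.38 0 0 0 0;0.25 -0.5 0 0 0 0;0.31 -0.63 0 0 0 0;0.38 -0.75 0 0 0 0;0.44 -0.88 0 0 0 0;0.5 -1 0 0 0 0"

```text
clock: 1.7
position: [0.3357, 0.4316, 0.2766]
orientation: [1.0, -0.005, 0.0, -0.0]
wrist_force: [0.3, -0.2, 0.1]
width: 0.999
gripper_force: 0.0
```

>>> drive_tool:
  targets: "0.06 -0.12 0 0 0 0;0.13 -0.25 0 0 0 0;0.19 -0.38 0 0 0 0;0.25 -0.5 0 0 0 0;0.31 -0.63 0 0 0 0;0.38 -0.75 0 0 0 0;0.44 -0.88 0 0 0 0;0.5 -1 0 0 0 0"

```text
clock: 2.5
position: [0.3856, 0.3316, 0.2765]
orientation: [1.0, -0.005, -0.0, 0.0]
wrist_force: [0.2, -0.9, 0.5]
width: 0.998
gripper_force: 0.0
```

>>> drive_tool:
  targets: "0.06 -0.12 0 0 0 0;0.13 -0.25 0 0 0 0;0.19 -0.38 0 0 0 0;0.25 -0.5 0 0 0 0;0.31 -0.63 0 0 0 0;0.38 -0.75 0 0 0 0;0.44 -0.8 0 0 0 0;0.44 -0.8 0 0 0 0"

```text
clock: 3.3
position: [0.4299, 0.252, 0.2765]
orientation: [1.0, -0.006, 0.0, 0.0]
wrist_force: [-0.2, -0.2, -0.1]
width: 1.001
gripper_force: 0.0
```

Run:
```python
from h import *
st(); im,c=shot("wrist","w1.png"); np.save("w1c.npy",c,allow_pickle=True)
cv2.imwrite("pics/w1v.png",cv2.resize(im,(800,600),interpolation=cv2.INTER_CUBIC))
```

```text
t 3.3 tcp [0.4299 0.252  0.2765] z [ 0. -0. -1.] yaw of y -90.66 F [-0.2 -0.2 -0.1] w 1.001 gf 0.0
```

View pics/w1v.png

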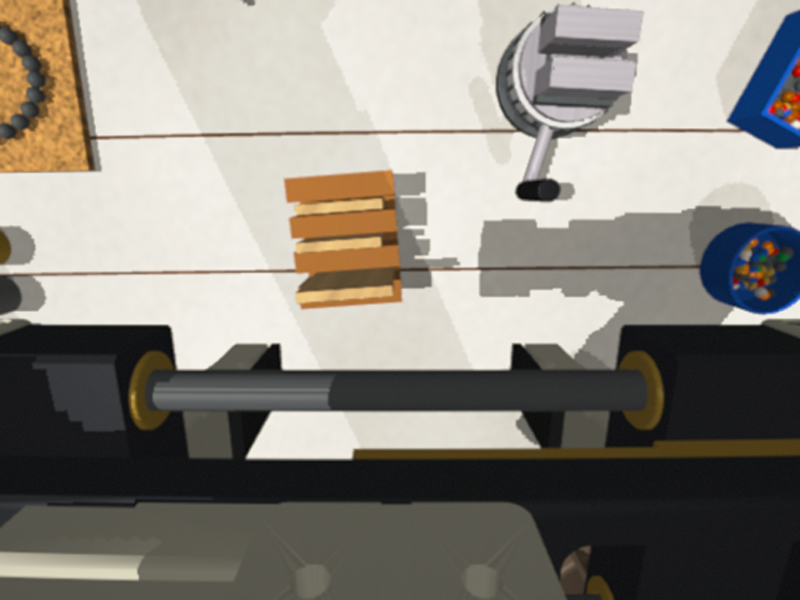

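In the wrist view (800x600), the chuck's jaws are at (590,55) and the post top is at (540,188). The rack is at (345,240), with the tall blank in the bottom slot, nearest the robot. I'll enlarge the chuck and rack to read their corners.

Run:
```python
from h import *
im=cv2.imread("pics/w1.png")
a=cv2.resize(im[0:145,335:465],None,fx=3.4,fy=3.4,interpolation=cv2.INTER_CUBIC)
b=cv2.resize(im[110:219,195:295],None,fx=3.4,fy=3.4,interpolation=cv2.INTER_CUBIC)
o=np.zeros((493,800,3),np.uint8); o[:a.shape[0],:a.shape[1]]=a[:493]; o[:b.shape[0],450:450+b.shape[1]]=b
for i in range(0,800,50): o[485:,i]=255
cv2.imwrite("pics/w1z.png",o)
```

```text
(no output)
```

View pics/w1z.png

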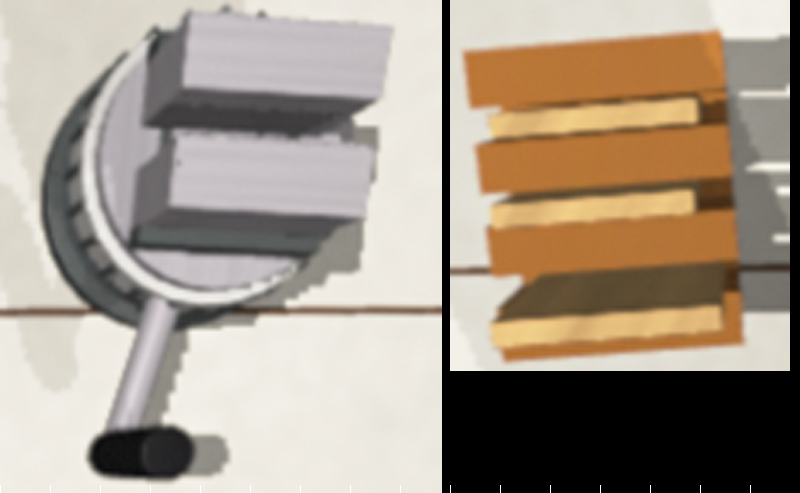

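Corners read from the zoom picture:
- **Far jaw top:** (188,12), (393,25), (378,95), (180,90).
- **Near jaw top:** (177,140), (377,146), (364,217), (170,207).
- **Post top:** (168,450).
- **Rack top:** (464,50), (722,32), (743,345), (505,360).
- **Blank top:** (491,323), (722,306), (722,330), (493,348).

Run:
```python
from h import *
c=np.load("w1c.npy",allow_pickle=True).item()
A=lambda p:(np.array(p)+.5)/3.4-.5+[335,0]
B=lambda p:(np.array(p)-[450,0]+.5)/3.4-.5+[195,110]
def show(n,P):
    print(n,P[:,:2].round(4).tolist(),"mean",P[:,:2].mean(0).round(4),"sides",np.linalg.norm(P-np.roll(P,-1,0),axis=1).round(4),"ang01",np.degrees(np.arctan2(*(P[0]-P[1])[[1,0]])).round(1),"ang32",np.degrees(np.arctan2(*(P[3]-P[2])[[1,0]])).round(1))
F=cast(c,A([(188,12),(393,25),(378,95),(180,90)]),.098);N=cast(c,A([(177,140),(377,146),(364,217),(170,207)]),.098)
show("far",F);show("near",N)
ax=(F.mean(0)+N.mean(0))/2;print("axis",ax)
d=F.mean(0)-N.mean(0);print("sep",np.linalg.norm(d),"yaw",np.degrees(np.arctan2(d[1],d[0])))
p=cast(c,A([(168,450)]),.100)[0];v=p-ax;print("post",p,np.linalg.norm(v[:2]),np.degrees(np.arctan2(v[1],v[0])))
show("rack",cast(c,B([(464,50),(722,32),(743,345),(505,360)]),.06))
show("blank",cast(c,B([(491,323),(722,306),(722,330),(493,348)]),.13))
# top view cross-check
t=robot.get_calibration("top");im=cv2.imread("pics/top0.png")
print("top px: axis98",proj(t,[ax[0],ax[1],.098]),"post",proj(t,[p[0],p[1],.1]))
s=2.35
for q in [(240,219)]: print("top post",cast(t,np.array([[q[0]/s+95,q[1]/s+150]]),.1))
print("top jaws mean",cast(t,np.array([[(234+296+293+233)/4/s+95,(93+93+155+155)/4/s+150]]),.098))
```

```text
far [[0.6199, 0.1413], [0.6168, 0.0814], [0.5983, 0.0839], [0.5995, 0.1423]] mean [0.6086 0.1122] sides [0.06   0.0187 0.0584 0.0205] ang01 87.0 ang32 88.8
near [[0.5861, 0.1423], [0.5845, 0.0827], [0.565, 0.0846], [0.5678, 0.1432]] mean [0.5758 0.1132] sides [0.0596 0.0196 0.0587 0.0183] ang01 88.5 ang32 87.3
axis [0.59222021 0.11273866 0.098     ]
sep 0.03278575597692467 yaw -1.7178408369134146
post [0.49739871 0.1397822  0.1       ] 0.09860257882109609 164.0816009651385
rack [[0.5085, 0.3446], [0.5134, 0.2554], [0.4025, 0.249], [0.3977, 0.3372]] mean [0.4555 0.2966] sides [0.0893 0.1111 0.0883 0.1111] ang01 93.1 ang32 93.1
blank [[0.4275, 0.3249], [0.4319, 0.2559], [0.4246, 0.256], [0.4198, 0.3248]] mean [0.426  0.2904] sides [0.0691 0.0073 0.069  0.0077] ang01 93.7 ang32 94.0
top px: axis98 [[205.3732985  200.44262664]] post [[193.73524565 242.08087831]]
top post [[0.49474384 0.13203507 0.1       ]]
top jaws mean [[0.58677259 0.10823428 0.098     ]]
```

The measured sizes agree: jaws 60 x 20, rack 111 x 89, blank 69 x 7.5, post radius 98.6 mm. The jaw gap and the handle angle both put the sleeve at about 0.7. Next I'll grip the post.

>>> drive_tool:
  targets: "0.1 -0.15 -0.1 0 0 0;0.2 -0.3 -0.2 0 0 0;0.3 -0.45 -0.3 0 0 0;0.4 -0.6 -0.4 0 0 0;0.5 -0.75 -0.5 0 0 0;0.6 -0.9 -0.6 0 0 0;0.67 -1 -0.7 0 0 0;0.67 -1 -0.7 0 0 0"

```text
clock: 4.15
position: [0.4959, 0.1518, 0.2049]
orientation: [1.0, -0.006, -0.001, 0.001]
wrist_force: [-0.4, 0.2, 0.6]
width: 1.0
gripper_force: 0.0
```

>>> drive_tool:
  targets: "0 -0.12 -0.15 0 0 0;0 -0.12 -0.3 0 0 0;0 -0.12 -0.45 0 0 0;0 -0.12 -0.6 0 0 0;0 -0.12 -0.75 0 0 0;0 -0.12 -0.85 0 0 0;0 -0.12 -0.95 0 0 0;0 -0.12 -1 0 0 0"

```text
clock: 4.95
position: [0.4959, 0.1409, 0.1059]
orientation: [1.0, -0.005, -0.0, 0.0]
wrist_force: [-0.8, 0.7, -0.2]
width: 1.002
gripper_force: 0.0
```

>>> drive_tool:
  targets: "0 0 -0.15 0 0 0;0 0 -0.3 0 0 0;0 0 -0.4 0 0 0;0 0 -0.4 0 0 0;0 0 -0.4 0 0 0;0 0 -0.4 0 0 0;0 0 -0.4 0 0 0;0 0 -0.4 0 0 0"

```text
clock: 5.75
position: [0.4964, 0.1409, 0.0671]
orientation: [1.0, -0.005, 0.0, -0.0]
wrist_force: [0.9, -0.2, -0.1]
width: 0.998
gripper_force: 0.0
```

>>> drive_tool:
  jaw: 0
  targets: "0 0 0 0 0 0;0 0 0 0 0 0;0 0 0 0 0 0;0 0 0 0 0 0;0 0 0 0 0 0;0 0 0 0 0 0;0 0 0 0 0 0;0 0 0 0 0 0"

```text
clock: 6.55
position: [0.4961, 0.1407, 0.0665]
orientation: [1.0, -0.005, -0.0, 0.0]
wrist_force: [-0.1, -0.2, -0.1]
width: 0.332
gripper_force: 0.0
```

>>> drive_tool:
  targets: "0 0 0 0 0 0;0 0 0 0 0 0;0 0 0 0 0 0;0 0 0 0 0 0;-0.01 -0.045 0 0 0 0;-0.015 -0.09 0 0 0 0;-0.02 -0.13 0 0 0 0;-0.028 -0.175 0 0 0 0"

```text
clock: 7.35
position: [0.4926, 0.1241, 0.0666]
orientation: [1.0, -0.005, -0.0, -0.001]
wrist_force: [-7.6, 6.2, 2.4]
width: 0.197
gripper_force: 30.0
```

>>> drive_tool:
  targets: "-0.005 -0.045 0 0 0 0;-0.005 -0.09 0 0 0 0;-0.005 -0.13 0 0 0 0;-0.003 -0.175 0 0 0 0;0.003 -0.22 0 0 0 0;0.007 -0.26 0 0 0 0;0.015 -0.3 0 0 0 0;0.025 -0.345 0 0 0 0"

```text
clock: 8.15
position: [0.4955, 0.0894, 0.0667]
orientation: [1.0, -0.005, 0.0, -0.001]
wrist_force: [-5.9, 5.4, 4.3]
width: 0.198
gripper_force: 30.0
```

>>> drive_tool:
  targets: "0.01 -0.04 0 0 0 0;0.024 -0.08 0 0 0 0;0.038 -0.12 0 0 0 0;0.056 -0.165 0 0 0 0;0.065 -0.185 0 0 0 0;0.075 -0.2 0 0 0 0;0.075 -0.2 0 0 0 0;0.075 -0.2 0 0 0 0"

```text
clock: 8.95
position: [0.503, 0.069, 0.0668]
orientation: [1.0, -0.005, -0.0, -0.0]
wrist_force: [-3.7, 3.4, 5.3]
width: 0.201
gripper_force: 30.0
```

Run:
```python
from h import *
st(); p=robot.get_state()["position"]-[.5922,.1127,0]; a=np.degrees(np.arctan2(p[1],p[0]))%360; print(np.hypot(*p[:2]),a,"sleeve",np.radians(206.6-a))
```

```text
t 8.95 tcp [0.503  0.069  0.0668] z [-0.  0. -1.] yaw of y -90.57 F [-3.7  3.4  5.3] w 0.201 gf 30.0
0.09929765341236839 206.12020052831645 sleeve 0.00837408053020723
```

>>> drive_tool:
  jaw: 1
  targets: "0 0 0 0 0 0;0 0 0 0 0 0;0 0 0 0 0 0;0 0 0.1 0 0 0;0 0 0.25 0 0 0;0 0 0.45 0 0 0;0 0 0.7 0 0 0;0 0 1 0 0 0"

```text
clock: 9.75
position: [0.5028, 0.0683, 0.1676]
orientation: [1.0, -0.005, -0.001, 0.0]
wrist_force: [0.6, 0.3, 0.5]
width: 0.863
gripper_force: 0.0
```

>>> drive_tool:
  targets: "0 0 0.2 0 0 -0.07;0 0 0.4 0 0 -0.14;-0.05 0.2 0.6 0 0 -0.21;-0.1 0.4 0.8 0 0 -0.28;-0.15 0.55 0.85 0 0 -0.35;-0.2 0.7 0.85 0 0 -0.42;-0.25 0.85 0.85 0 0 -0.48;-0.3 1 0.85 0 0 -0.48"

```text
clock: 10.55
position: [0.473, 0.1691, 0.2524]
orientation: [0.927, -0.374, 0.0, -0.0]
wrist_force: [0.4, -1.0, -0.2]
width: 0.999
gripper_force: 0.0
```

>>> drive_tool:
  targets: "-0.05 0.15 0 0 0 -0.07;-0.1 0.3 0 0 0 -0.14;-0.2 0.5 0 0 0 -0.21;-0.25 0.7 0 0 0 -0.28;-0.3 0.8 0 0 0 -0.35;-0.37 0.9 0 0 0 -0.42;-0.4 1 0 0 0 -0.475;-0.4 1 0 0 0 -0.475"

```text
clock: 11.35
position: [0.4331, 0.2694, 0.2522]
orientation: [0.728, -0.686, 0.0, -0.0]
wrist_force: [1.1, -0.0, 0.8]
width: 1.0
gripper_force: 0.0
```

>>> drive_tool:
  targets: "-0.04 0.1 0 0 0 0;-0.07 0.2 0 0 0 0;-0.07 0.2 0 0 0 0;-0.07 0.2 0 0 0 0;-0.07 0.2 0 0 0 0;-0.07 0.2 0 0 0 0;-0.07 0.2 0 0 0 0;-0.07 0.2 0 0 0 0"

```text
clock: 12.15
position: [0.4264, 0.2885, 0.2516]
orientation: [0.728, -0.685, 0.0, -0.0]
wrist_force: [1.0, 0.2, -0.1]
width: 1.002
gripper_force: 0.0
```

Run:
```python
from h import *
st(); im,c=shot("wrist","w2.png"); np.save("w2c.npy",c,allow_pickle=True)
cv2.imwrite("pics/w2v.png",cv2.resize(im,(800,600),interpolation=cv2.INTER_CUBIC))
```

```text
t 12.15 tcp [0.4264 0.2885 0.2516] z [ 0. -0. -1.] yaw of y -176.55 F [ 1.   0.2 -0.1] w 1.002 gf 0.0
```

View pics/w2v.png

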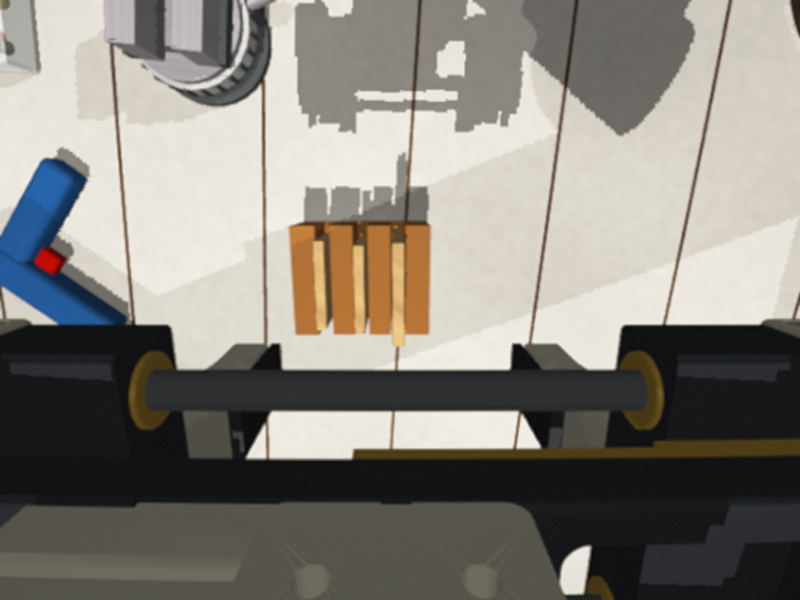

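The blank's top shows at columns 392–405, rows 240–346 (its centre at column 398.5), against the gripper's centre line at column 395.6. That is within 2 mm. I'll go down, grip and lift.

>>> drive_tool:
  targets: "-0.01 0.02 -0.12 0 0 0;-0.01 0.02 -0.25 0 0 0;-0.01 0.02 -0.38 0 0 0;-0.01 0.02 -0.5 0 0 0;-0.01 0.02 -0.62 0 0 0;-0.01 0.02 -0.75 0 0 0;-0.01 0.02 -0.88 0 0 0;-0.01 0.02 -1 0 0 0"

```text
clock: 13.0
position: [0.4252, 0.2905, 0.1503]
orientation: [0.728, -0.685, 0.0, 0.0]
wrist_force: [-0.4, 0.2, 0.1]
width: 1.001
gripper_force: 0.0
```

>>> drive_tool:
  targets: "0 0 -0.12 0 0 0;0 0 -0.25 0 0 0;0 0 -0.38 0 0 0;0 0 -0.48 0 0 0;0 0 -0.55 0 0 0;0 0 -0.59 0 0 0;0 0 -0.59 0 0 0;0 0 -0.59 0 0 0"

```text
clock: 13.8
position: [0.4255, 0.2909, 0.0929]
orientation: [0.728, -0.685, 0.0, -0.0]
wrist_force: [-0.2, -0.6, 0.0]
width: 0.998
gripper_force: 0.0
```

>>> drive_tool:
  jaw: 0
  targets: "0 0 0 0 0 0;0 0 0 0 0 0;0 0 0 0 0 0;0 0 0 0 0 0;0 0 0 0 0 0;0 0 0 0 0 0;0 0 0 0 0 0;0 0 0 0 0 0"

```text
clock: 14.6
position: [0.4253, 0.2907, 0.0925]
orientation: [0.728, -0.685, -0.0, 0.0]
wrist_force: [0.6, 0.0, -0.1]
width: 0.331
gripper_force: 0.0
```

>>> drive_tool:
  targets: "0 0 0 0 0 0;0 0 0 0 0 0;0 0 0 0 0 0;0 0 0 0 0 0;0 0 0 0 0 0;0 0 0 0 0 0;0 0 0 0 0 0;0 0 0 0 0 0"

```text
clock: 15.4
position: [0.4253, 0.2907, 0.0925]
orientation: [0.728, -0.685, -0.0, 0.0]
wrist_force: [0.7, -1.2, 0.7]
width: 0.091
gripper_force: 30.0
```

>>> drive_tool:
  targets: "0 0 0.03 0 0 0;0 0 0.1 0 0 0;0 0 0.2 0 0 0;0 0 0.35 0 0 0;0 0 0.5 0 0 0;0 0 0.65 0 0 0;0 0 0.8 0 0 0;0 0 0.8 0 0 0"

```text
clock: 16.2
position: [0.4264, 0.2918, 0.1755]
orientation: [0.728, -0.685, -0.0, -0.002]
wrist_force: [0.1, 0.0, -1.0]
width: 0.092
gripper_force: 30.0
```

>>> drive_tool:
  targets: "0.05 -0.05 0.15 0 0 -0.01;0.12 -0.12 0.3 0 0 -0.02;0.22 -0.24 0.45 0 0 -0.03;0.33 -0.36 0.55 0 0 -0.04;0.45 -0.48 0.55 0 0 -0.05;0.57 -0.6 0.55 0 0 -0.06;0.68 -0.73 0.55 0 0 -0.06;0.8 -0.85 0.55 0 0 -0.06"

```text
clock: 17.0
position: [0.5054, 0.205, 0.2273]
orientation: [-0.695, 0.719, 0.0, -0.0]
wrist_force: [1.2, 0.1, -2.1]
width: 0.096
gripper_force: 30.0
```

>>> drive_tool:
  targets: "0.12 -0.12 0 0 0 0;0.24 -0.25 0 0 0 0;0.36 -0.38 0 0 0 0;0.48 -0.52 0 0 0 0;0.6 -0.65 0 0 0 0;0.72 -0.78 0 0 0 0;0.81 -0.88 0 0 0 0;0.86 -0.92 0 0 0 0"

```text
clock: 17.8
position: [0.5917, 0.1128, 0.2271]
orientation: [-0.695, 0.719, 0.0, -0.0]
wrist_force: [0.3, 0.4, -0.5]
width: 0.089
gripper_force: 30.0
```

>>> drive_tool:
  targets: "0 0 -0.05 0 0 0;0 0 -0.1 0 0 0;0 0 -0.15 0 0 0;0 0 -0.15 0 0 0;0 0 -0.15 0 0 0;0 0 -0.15 0 0 0;0 0 -0.15 0 0 0;0 0 -0.15 0 0 0"

```text
clock: 18.6
position: [0.5914, 0.1138, 0.2128]
orientation: [-0.695, 0.719, -0.0, 0.0]
wrist_force: [0.2, -0.6, -1.1]
width: 0.086
gripper_force: 30.0
```

Run:
```python
from h import *
st(); im,c=shot("wrist","w3.png"); np.save("w3c.npy",c,allow_pickle=True)
crop=im[60:340,100:450]
cv2.imwrite("pics/w3v.png",cv2.resize(im[30:270,116:436],(800,600),interpolation=cv2.INTER_CUBIC))
```

```text
t 18.6 tcp [0.5914 0.1138 0.2128] z [ 0.  0. -1.] yaw of y 178.07 F [ 0.2 -0.6 -1.1] w 0.086 gf 30.0
```

View pics/w3v.png

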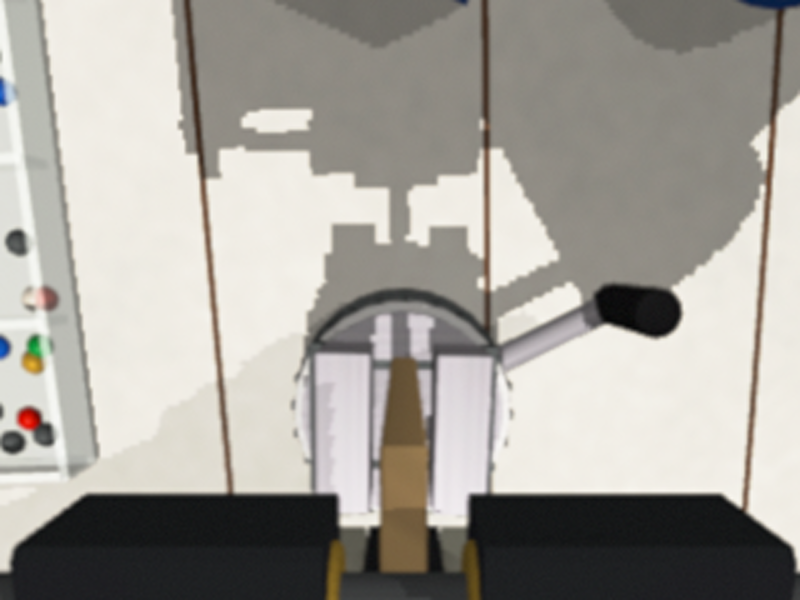

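The open jaws appear at x 315–372 (far) and 438–495 (near), with their -y ends at row 352. The blank's lower -y edge is at row 358, x 391–415, between them.

Run:
```python
from h import *
c=np.load("w3c.npy",allow_pickle=True).item()
A=lambda p:(np.array(p)+.5)/2.5-.5+[116,30]
J=cast(c,A([(315,352),(372,352),(438,352),(495,352)]),.098)[:,:2];print(J.round(4).tolist(),"mid",J.mean(0))
u=np.array([np.sin(np.radians(-2)),-np.cos(np.radians(-2))]); u=np.array([np.cos(np.radians(88)),np.sin(np.radians(88))])
print("axis",J.mean(0)+.03*u)
b=cast(c,A([(391,358),(415,358)]),.1303)[:,:2];print("blank end",b.round(4).tolist(),"centre",b.mean(0)+.035*u)
# jaw direction
K=cast(c,A([(315,352),(312,490),(495,352),(491,490),(372,352),(368,510),(438,352),(430,510)]),.098)[:,:2]
for i in range(0,8,2): d=K[i+1]-K[i];print(np.degrees(np.arctan2(d[1],d[0])))
```

```text
[[0.6221, 0.0803], [0.602, 0.0809], [0.5787, 0.0817], [0.5585, 0.0824]] mid [0.59033749 0.08132186]
axis [0.59138448 0.11130359]
blank end [[0.5947, 0.0793], [0.5872, 0.0796]] centre [0.59215391 0.11444688]
85.28091493357805
88.11534498854333
86.10360591438878
85.84614175137868
```

>>> drive_tool:
  targets: "0 -0.02 -0.08 0 0 0;0 -0.02 -0.18 0 0 0;0 -0.02 -0.28 0 0 0;0 -0.02 -0.38 0 0 0;0 -0.02 -0.48 0 0 0;0 -0.02 -0.58 0 0 0;0 -0.02 -0.66 0 0 0;0 -0.02 -0.7 0 0 0"

```text
clock: 19.45
position: [0.591, 0.1116, 0.1414]
orientation: [-0.695, 0.719, 0.0, -0.001]
wrist_force: [-0.3, -0.4, -0.9]
width: 0.092
gripper_force: 30.0
```

>>> drive_tool:
  targets: "0 0 -0.005 0 0 0;0 0 -0.01 0 0 0;0 0 -0.015 0 0 0;0 0 -0.02 0 0 0;0 0 -0.025 0 0 0;0 0 -0.025 0 0 0;0 0 -0.025 0 0 0;0 0 -0.025 0 0 0"

```text
clock: 20.25
position: [0.5916, 0.1118, 0.1406]
orientation: [-0.695, 0.719, -0.0, 0.0]
wrist_force: [-1.7, 0.7, 3.8]
width: 0.091
gripper_force: 30.0
```

Run:
```python
from h import *
st()
```

```text
t 20.25 tcp [0.5916 0.1118 0.1406] z [ 0.001  0.    -1.   ] yaw of y 178.08 F [-1.7  0.7  3.8] w 0.091 gf 30.0
```

>>> drive_tool:
  jaw: 0.6
  targets: "0 0 0 0 0 0;0 0 0 0 0 0;0 0 0 0 0 0;0 0 0 0 0 0;0 0 0 0 0 0;0 0 0 0 0 0;0 0 0.05 0 0 0;0 0 0.15 0 0 0"

```text
clock: 21.05
position: [0.5909, 0.1115, 0.1549]
orientation: [-0.695, 0.719, 0.0, -0.001]
wrist_force: [0.7, 0.4, 1.0]
width: 0.599
gripper_force: 0.0
```

>>> drive_tool:
  targets: "0 0 0.1 0 0 0;0 0 0.22 0 0 0;0 0 0.35 0 0 0;0 0 0.48 0 0 0;0 0 0.6 0 0 0;0 0 0.72 0 0 0;0 0 0.8 0 0 0;0 0 0.8 0 0 0"

```text
clock: 21.85
position: [0.5919, 0.1119, 0.2365]
orientation: [-0.695, 0.719, -0.0, 0.001]
wrist_force: [-0.8, -0.0, -0.2]
width: 0.599
gripper_force: 0.0
```

>>> drive_tool:
  jaw: 1
  targets: "-0.06 -0.03 0 0 0 -0.07;-0.12 -0.06 0 0 0 -0.14;-0.2 -0.1 0 0 0 -0.21;-0.3 -0.15 0 0 0 -0.28;-0.4 -0.2 0 0 0 -0.35;-0.5 -0.25 0 0 0 -0.42;-0.6 -0.3 0 0 0 -0.5;-0.7 -0.35 0 0 0 -0.5"

```text
clock: 22.65
position: [0.5205, 0.0763, 0.2344]
orientation: [-0.366, 0.931, 0.0, -0.001]
wrist_force: [0.3, 0.3, -0.3]
width: 1.001
gripper_force: 0.0
```

>>> drive_tool:
  targets: "-0.1 -0.05 0 0 0 -0.07;-0.18 -0.09 0 0 0 -0.14;-0.18 -0.09 -0.1 0 0 -0.21;-0.18 -0.09 -0.2 0 0 -0.28;-0.18 -0.09 -0.3 0 0 -0.35;-0.18 -0.09 -0.4 0 0 -0.42;-0.18 -0.09 -0.5 0 0 -0.5;-0.18 -0.09 -0.5 0 0 -0.5"

```text
clock: 23.45
position: [0.5022, 0.0673, 0.1835]
orientation: [0.016, 1.0, -0.001, -0.001]
wrist_force: [-0.0, 0.4, -0.3]
width: 0.999
gripper_force: 0.0
```

Run:
```python
from h import *
st(); im,c=shot("side","s4.png"); im2,_=shot("top","t4.png")
a=cv2.resize(im[200:320,170:310],None,fx=2.8,fy=2.8,interpolation=cv2.INTER_CUBIC)
b=cv2.resize(im2[160:280,160:300],None,fx=2.8,fy=2.8,interpolation=cv2.INTER_CUBIC)
cv2.imwrite("pics/st4.png",np.hstack([a,b]))
```

```text
t 23.45 tcp [0.5022 0.0673 0.1835] z [-0.003 -0.001 -1.   ] yaw of y 88.13 F [-0.   0.4 -0.3] w 0.999 gf 0.0
```

View pics/st4.png

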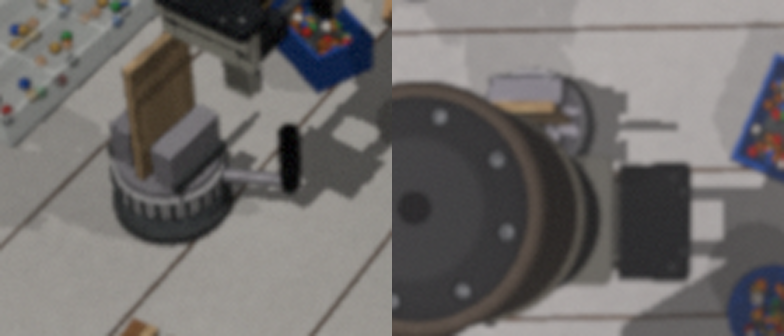

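The blank stands upright on the face between the open jaws, and the handle post is clear at (290,150). Next I'll go down, grip the post and turn it clockwise.

>>> drive_tool:
  targets: "0.01 0.02 -0.12 0 0 0;0.01 0.02 -0.25 0 0 0;0.01 0.02 -0.38 0 0 0;0.01 0.02 -0.5 0 0 0;0.01 0.02 -0.62 0 0 0;0.01 0.02 -0.75 0 0 0;0.01 0.02 -0.88 0 0 0;0.01 0.02 -1 0 0 0"

```text
clock: 24.35
position: [0.5043, 0.0697, 0.0841]
orientation: [0.016, 1.0, -0.0, -0.0]
wrist_force: [0.6, -0.9, 0.2]
width: 0.999
gripper_force: 0.0
```

>>> drive_tool:
  jaw: 0
  targets: "0 0 -0.08 0 0 0;0 0 -0.16 0 0 0;0 0 -0.16 0 0 0;0 0 -0.16 0 0 0;0 0 -0.16 0 0 0;0 0 -0.16 0 0 0;0 0 -0.16 0 0 0;0 0 -0.16 0 0 0"

```text
clock: 25.15
position: [0.5045, 0.0697, 0.0693]
orientation: [0.017, 1.0, 0.0, 0.0]
wrist_force: [-1.0, -0.4, 0.1]
width: 0.335
gripper_force: 0.0
```

>>> drive_tool:
  targets: "0 0 0 0 0 0;0 0 0 0 0 0;0 0 0 0 0 0;0 0 0 0 0 0;0 0 0 0 0 0;0 0 0 0 0 0;0 0 0 0 0 0;0 0 0 0 0 0"

```text
clock: 25.95
position: [0.5042, 0.0696, 0.0691]
orientation: [0.017, 1.0, -0.0, -0.0]
wrist_force: [-2.8, -1.1, 3.8]
width: 0.194
gripper_force: 30.0
```

Run:
```python
from h import *
st()
p=robot.get_state()["position"][:2];A=np.array([.5917,.1122]);r=p-A;a0=np.arctan2(r[1],r[0]);R=.0995
print(np.hypot(*r),np.degrees(a0)%360, np.radians(np.degrees(a0)%360-206.6))
for s in np.arange(.1,1.15,.1): print(round(s,2),((A+np.hypot(*r)*np.array([np.cos(a0-s),np.sin(a0-s)])-p)*10).round(3))
```

```text
t 25.95 tcp [0.5042 0.0696 0.0691] z [-0. -0. -1.] yaw of y 88.06 F [-2.8 -1.1  3.8] w 0.194 gf 30.0
0.09735751450957242 205.97702399324953 -0.010872982478721998
0.1 [-0.038  0.09 ]
0.2 [-0.067  0.182]
0.3 [-0.087  0.278]
0.4 [-0.097  0.374]
0.5 [-0.097  0.472]
0.6 [-0.088  0.569]
0.7 [-0.069  0.664]
0.8 [-0.04   0.757]
0.9 [-0.003  0.847]
1.0 [0.044 0.932]
1.1 [0.098 1.013]
```

>>> drive_tool:
  targets: "-0.02 0.045 0 0 0 0;-0.038 0.09 0 0 0 0;-0.054 0.136 0 0 0 0;-0.067 0.182 0 0 0 0;-0.078 0.23 0 0 0 0;-0.087 0.278 0 0 0 0;-0.093 0.326 0 0 0 0;-0.097 0.374 0 0 0 0"

```text
clock: 26.75
position: [0.4929, 0.1058, 0.0689]
orientation: [0.018, 1.0, -0.001, -0.002]
wrist_force: [-7.1, -5.9, 9.6]
width: 0.196
gripper_force: 30.0
```

>>> drive_tool:
  targets: "0 0.049 0 0 0 0;0 0.098 0 0 0 0;0.004 0.147 0 0 0 0;0.009 0.195 0 0 0 0;0.018 0.243 0 0 0 0;0.028 0.29 0 0 0 0;0.042 0.337 0 0 0 0;0.057 0.383 0 0 0 0"

```text
clock: 27.55
position: [0.4989, 0.1444, 0.0685]
orientation: [0.018, 1.0, -0.001, -0.001]
wrist_force: [-4.7, -4.1, 3.2]
width: 0.196
gripper_force: 30.0
```

>>> drive_tool:
  targets: "0.018 0.046 0 0 0 0;0.037 0.09 0 0 0 0;0.06 0.133 0 0 0 0;0.072 0.155 0 0 0 0;0.084 0.175 0 0 0 0;0.094 0.192 0 0 0 0;0.094 0.192 0 0 0 0;0.094 0.192 0 0 0 0"

```text
clock: 28.35
position: [0.5082, 0.1636, 0.0683]
orientation: [0.017, 1.0, -0.001, -0.001]
wrist_force: [-3.3, -3.5, 0.6]
width: 0.199
gripper_force: 30.0
```

```bash
cat > sl.py <<'E'
from h import *
st()
p=robot.get_state()["position"][:2];A=np.array([.5917,.1122]);r=p-A;a0=np.arctan2(r[1],r[0])
print(np.hypot(*r),"sleeve",np.radians(205.98-np.degrees(a0)%360))
t=np.array([np.sin(a0),-np.cos(a0)]);print("tangential F on tool (cw)",robot.get_state()["wrist_force"][:2]@t)
E
python3 sl.py
```

```text
t 28.35 tcp [0.5082 0.1636 0.0683] z [-0.003 -0.002 -1.   ] yaw of y 88.0 F [-3.3 -3.5  0.6] w 0.199 gf 30.0
0.09804774715808681 sleeve 1.0051957351521643
tangential F on tool (cw) -4.737996441094628
```

>>> drive_tool:
  targets: "0.008 0.012 0 0 0 0;0.016 0.024 0 0 0 0;0.024 0.036 0 0 0 0;0.032 0.048 0 0 0 0;0.04 0.06 0 0 0 0;0.04 0.06 0 0 0 0;0.04 0.06 0 0 0 0;0.04 0.06 0 0 0 0"

```text
clock: 29.15
position: [0.5103, 0.1671, 0.0681]
orientation: [0.018, 1.0, -0.003, -0.003]
wrist_force: [-8.1, -11.8, 10.6]
width: 0.198
gripper_force: 30.0
```

```bash
python3 sl.py
```

```text
t 29.15 tcp [0.5103 0.1671 0.0681] z [-0.007 -0.005 -1.   ] yaw of y 87.96 F [ -8.1 -11.8  10.6] w 0.198 gf 30.0
0.09820308644573991 sleeve 1.0467945869599051
tangential F on tool (cw) -14.336085840675034
```

>>> drive_tool:
  targets: "0.006 0.01 0 0 0 0;0.012 0.02 0 0 0 0;0.012 0.02 0 0 0 0;0.012 0.02 0 0 0 0;0.012 0.02 0 0 0 0;0.012 0.02 0 0 0 0;0.012 0.02 0 0 0 0;0.012 0.02 0 0 0 0"

```text
clock: 29.95
position: [0.5109, 0.1681, 0.0681]
orientation: [0.018, 1.0, -0.003, -0.004]
wrist_force: [-9.6, -14.6, 12.3]
width: 0.195
gripper_force: 30.0
```

```bash
python3 sl.py
```

```text
t 29.95 tcp [0.5109 0.1681 0.0681] z [-0.008 -0.007 -1.   ] yaw of y 87.95 F [ -9.6 -14.6  12.3] w 0.195 gf 30.0
0.0982879899983622 sleeve 1.058892643624685
tangential F on tool (cw) -17.484603590114133
```

>>> drive_tool:
  jaw: 1
  targets: "0 0 0 0 0 0;0 0 0 0 0 0;0 0 0 0 0 0;0 0 0 0 0 0;0 0 0.2 0 0 0;0 0 0.45 0 0 0;0 0 0.7 0 0 0;0 0 1 0 0 0"

```text
clock: 30.75
position: [0.5151, 0.1731, 0.1698]
orientation: [0.017, 1.0, 0.0, 0.0]
wrist_force: [0.7, -0.4, -1.3]
width: 0.867
gripper_force: 0.0
```

>>> drive_tool:
  targets: "0 0 0.2 0 0 0;0 0 0.4 0 0 0;0 0 0.6 0 0 0;0 0 0.8 0 0 0;0 0 1 0 0 0;0 -0.2 1 0 0 0;0 -0.4 1 0 0 0;0 -0.6 1 0 0 0"

```text
clock: 31.55
position: [0.5154, 0.1128, 0.2695]
orientation: [0.016, 1.0, 0.001, 0.001]
wrist_force: [-0.9, -0.3, -0.1]
width: 1.001
gripper_force: 0.0
```

>>> drive_tool:
  targets: "0.07 -0.15 0.1 0 0 0;0.14 -0.3 0.2 0 0 0;0.2 -0.45 0.3 0 0 0;0.25 -0.6 0.4 0 0 0;0.3 -0.7 0.5 0 0 0;0.35 -0.8 0.6 0 0 0;0.4 -0.9 0.6 0 0 0;0.4 -1 0.6 0 0 0"

```text
clock: 32.35
position: [0.5555, 0.0123, 0.3287]
orientation: [0.017, 1.0, 0.0, -0.0]
wrist_force: [0.5, 0.9, 0.1]
width: 1.004
gripper_force: 0.0
```

>>> drive_tool:
  targets: "0.07 -0.12 0 0 0 0;0.14 -0.25 0 0 0 0;0.21 -0.38 0 0 0 0;0.28 -0.5 0 0 0 0;0.35 -0.63 0 0 0 0;0.42 -0.75 0 0 0 0;0.5 -0.88 0 0 0 0;0.5 -1 0 0 0 0"

```text
clock: 33.15
position: [0.6058, -0.0885, 0.3285]
orientation: [0.017, 1.0, -0.0, -0.0]
wrist_force: [-0.1, -1.2, -0.4]
width: 0.998
gripper_force: 0.0
```

>>> drive_tool:
  targets: "0.05 -0.12 0 0 0 0;0.1 -0.25 0 0 0 0;0.15 -0.38 0 0 0 0;0.2 -0.5 0 0 0 0;0.2 -0.63 0 0 0 0;0.2 -0.75 0 0 0 0;0.2 -0.88 0 0 0 0;0.2 -1 0 0 0 0"

```text
clock: 33.95
position: [0.6248, -0.1885, 0.3292]
orientation: [0.017, 1.0, 0.0, 0.0]
wrist_force: [-0.2, -0.9, -0.8]
width: 0.999
gripper_force: 0.0
```

Run:
```python
from h import *
st(); im,c=shot("wrist","w5.png"); np.save("w5c.npy",c,allow_pickle=True)
cv2.imwrite("pics/w5v.png",cv2.resize(im,(800,600),interpolation=cv2.INTER_CUBIC))
```

```text
t 33.95 tcp [ 0.6248 -0.1885  0.3292] z [ 0.  0. -1.] yaw of y 88.06 F [-0.2 -0.9 -0.8] w 0.999 gf 0.0
```

View pics/w5v.png

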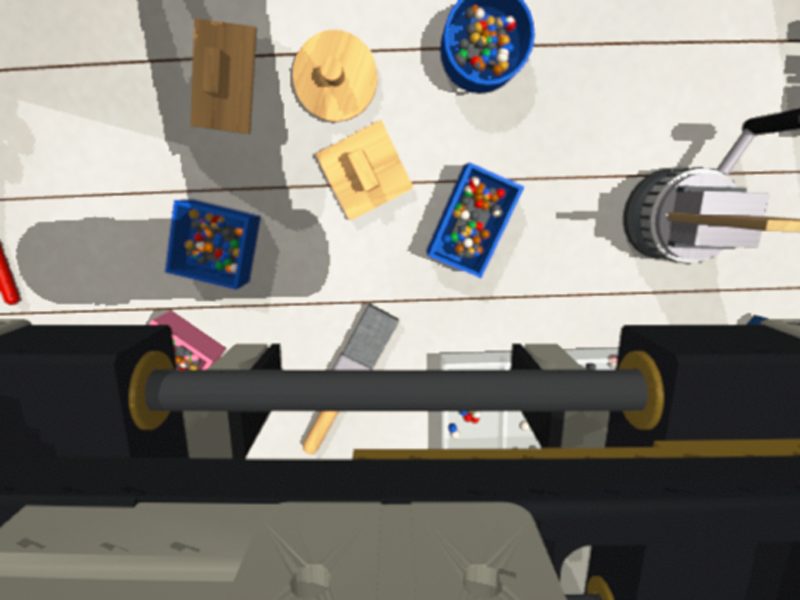

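All three tubs and all three lids are in view, and the jaws have closed on the blank at (715,218). Tubs: round (488,42), oblong (476,220), square (212,243). Lids: round (335,75), square (363,170), oblong (223,75). Next I'll measure them.

```bash
cat > m.py <<'E'
from h import *
import sys
def run(f,cf,box=(0,0,560,232),vs=(0,90,120,150)):
    im=cv2.imread("pics/"+f);c=np.load(cf,allow_pickle=True).item();H=hsv(im);H[box[3]:]=0;H[:,:box[0]]=0;H[:,box[2]:]=0;H[:box[1]]=0
    b=(H[...,0]>105)&(H[...,0]<130)&(H[...,1]>130)
    for v in vs:
        print("blue V>",v)
        for k in blobs(b&(H[...,2]>v),300): print(k[:,0].mean(0).round(),*rect(c,k,.042))
    print("wood")
    for k in blobs((H[...,0]>8)&(H[...,0]<28)&(H[...,1]>60)&(H[...,2]>60),800): print(k[:,0].mean(0).round(),*rect(c,k,.013))
if __name__=="__main__": run(sys.argv[1],sys.argv[2])
E
python3 - <<'E'
from m import *
run("w5.png","w5c.npy")
im=cv2.imread("pics/w5.png")
a=cv2.resize(im[105:205,110:190],None,fx=4,fy=4,interpolation=cv2.INTER_CUBIC);b=cv2.resize(im[105:205,290:370],None,fx=4,fy=4,interpolation=cv2.INTER_CUBIC)
cv2.imwrite("pics/w5z.png",np.hstack([a,b]))
E
```

```text
blue V> 0
[147. 170.] [ 0.6057 -0.3735  0.0853  0.0787] 73.9 0.1131
[332. 154.] [ 0.5911 -0.108   0.0622  0.0995] 65.3 0.1121
[340.  28.] [ 0.4333 -0.0971  0.085   0.0768] 88.5 0.0912
blue V> 90
[145. 169.] [ 0.6047 -0.3771  0.0779  0.0787] 73.9 0.1084
[332. 154.] [ 0.5911 -0.108   0.0622  0.0995] 65.3 0.1121
[344.  31.] [ 0.4302 -0.0958  0.0826  0.0706] 88.5 0.0845
blue V> 120
[332. 154.] [ 0.5916 -0.1071  0.0601  0.0995] 65.3 0.1121
[342.  33.] [ 0.4302 -0.0952  0.0813  0.0706] 88.5 0.0837
blue V> 150
[332. 154.] [ 0.5917 -0.1068  0.0595  0.0995] 65.3 0.1121
[341.  32.] [ 0.4296 -0.0952  0.0813  0.0693] 88.5 0.0833
wood
[265. 121.] [ 0.5324 -0.1985  0.0825  0.1295] 17.8 0.1447
[246.  46.] [ 0.4368 -0.2153  0.0841  0.1505] 21.2 0.1614
[153.  51.] [ 0.4418 -0.3613  0.0969  0.1005] 79.8 0.1162
```

View pics/w5z.png

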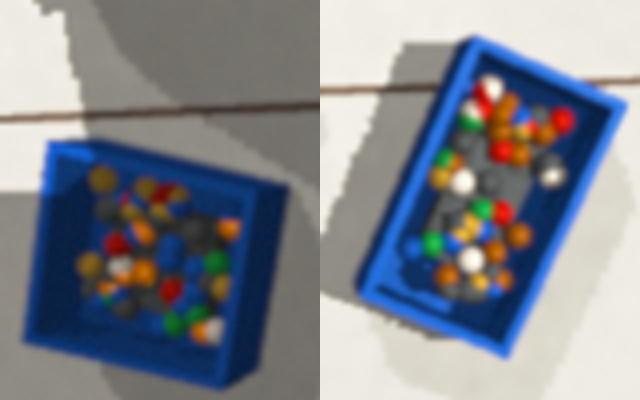

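Run:
```python
from h import *
im=cv2.imread("pics/w5.png");c=np.load("w5c.npy",allow_pickle=True).item();H=hsv(im);H[232:]=0
for p in [(240,40),(255,125),(160,70),(260,70),(200,120)]: print(p,H[p[1],p[0]])
for s in (90,110): 
  for k in blobs((H[...,0]>8)&(H[...,0]<28)&(H[...,1]>s)&(H[...,2]>60),500): print(s,k[:,0].mean(0).round(),*rect(c,k,.013))
B=lambda p:(np.array(p)+.5)/4-.5+[110,105]
P=cast(c,B([(50,142),(253,183),(222,388),(25,340)]),.042)
print("square",P[:,:2].mean(0),np.linalg.norm(P-np.roll(P,-1,0),axis=1).round(4),[np.degrees(np.arctan2(*(P[(i+1)%4]-P[i])[[1,0]])).round(1) for i in range(4)])
B=lambda p:(np.array(p)-[320,0]+.5)/4-.5+[290,105]
P=cast(c,B([(480,44),(627,103),(503,355),(365,291)]),.042)
print("oblong",P[:,:2].mean(0),np.linalg.norm(P-np.roll(P,-1,0),axis=1).round(4),[np.degrees(np.arctan2(*(P[(i+1)%4]-P[i])[[1,0]])).round(1) for i in range(4)])
# round: edge points of rim on open side
from scipy.optimize import least_squares
b=(H[...,0]>105)&(H[...,0]<130)&(H[...,1]>130)&(H[...,2]>120)
k=[k for k in blobs(b,300) if k[:,0,1].mean()<60][0];h=cv2.convexHull(k)[:,0];h=h[h[:,1]>2]
Q=cast(c,h,.042)[:,:2]
r=least_squares(lambda x:np.hypot(*(Q-x).T)-.042,[.43,-.096],loss="soft_l1",f_scale=.001);print("round",r.x,np.abs(r.fun).mean())
```

```text
(240, 40) [ 19 129 242]
(255, 125) [ 23 116 251]
(160, 70) [ 17 138 129]
(260, 70) [ 17  50 219]
(200, 120) [ 24  17 225]
90 [514. 155.] [0.6021 0.1805 0.1483 0.0125] 85.5 0.1487
90 [255. 119.] [ 0.5382 -0.217   0.0752  0.0779] 24.7 0.1042
90 [234.  52.] [ 0.4467 -0.2417  0.0824  0.0824] 87.9 0.0864
90 [156.  52.] [ 0.4433 -0.3528  0.0631  0.0992] 80.1 0.1145
110 [255. 119.] [ 0.5376 -0.2164  0.0739  0.077 ] 24.1 0.1019
110 [234.  53.] [ 0.4473 -0.2423  0.0809  0.0811] 87.9 0.0845
110 [155.  53.] [ 0.4433 -0.3528  0.0603  0.0984] 80.1 0.1133
square [ 0.60533053 -0.37892252] [0.0728 0.0768 0.0739 0.0734] [np.float64(76.5), np.float64(-15.2), np.float64(-106.1), np.float64(164.0)]
oblong [ 0.5917601 -0.1057345] [0.056  0.0982 0.0564 0.0941] [np.float64(67.5), np.float64(-25.6), np.float64(-116.6), np.float64(154.1)]
round [ 0.42349905 -0.09544729] 0.0008336766244602991
```

The square lid has been knocked since the first pictures, from (.577,-.239) to about (.538,-.217). Everything else is unchanged. I'll fetch the square lid first and check it from close by.

>>> drive_tool:
  jaw: 0.5
  targets: "-0.12 -0.04 -0.12 0 0 0.05;-0.24 -0.08 -0.25 0 0 0.1;-0.36 -0.12 -0.38 0 0 0.15;-0.48 -0.16 -0.5 0 0 0.2;-0.6 -0.2 -0.63 0 0 0.25;-0.72 -0.24 -0.75 0 0 0.29;-0.87 -0.28 -0.88 0 0 0.29;-0.87 -0.28 -1 0 0 0.29"

```text
clock: 34.8
position: [0.5366, -0.2159, 0.2291]
orientation: [-0.209, 0.978, 0.0, 0.0]
wrist_force: [0.5, -0.5, 0.8]
width: 0.499
gripper_force: 0.0
```

>>> drive_tool:
  targets: "0 0 -0.15 0 0 0;0 0 -0.3 0 0 0;0 0 -0.45 0 0 0;0 0 -0.6 0 0 0;0 0 -0.75 0 0 0;0 0 -0.75 0 0 0;0 0 -0.75 0 0 0;0 0 -0.75 0 0 0"

```text
clock: 35.6
position: [0.5387, -0.2156, 0.155]
orientation: [-0.209, 0.978, -0.0, 0.001]
wrist_force: [0.0, 0.4, 0.6]
width: 0.501
gripper_force: 0.0
```

Run:
```python
from h import *
st(); im,c=shot("wrist","w6.png"); np.save("w6c.npy",c,allow_pickle=True)
cv2.imwrite("pics/w6v.png",cv2.resize(im[0:300],(800,429),interpolation=cv2.INTER_CUBIC))
H=hsv(im);H[262:]=0
for k in blobs((H[...,0]>8)&(H[...,0]<28)&(H[...,1]>100)&(H[...,2]>60),800): print(k[:,0].mean(0).round(),*rect(c,k,.013))
for k in blobs((H[...,0]>105)&(H[...,0]<130)&(H[...,1]>130)&(H[...,2]>150),300): print(k[:,0].mean(0).round(),*rect(c,k,.042))
```

```text
t 35.6 tcp [ 0.5387 -0.2156  0.155 ] z [ 0.001 -0.    -1.   ] yaw of y 114.17 F [0.  0.4 0.6] w 0.501 gf 0.0
[276. 198.] [ 0.5367 -0.2153  0.0756  0.0824] 25.5 0.1048
[310.  99.] [ 0.4328 -0.2271  0.0823  0.1212] 41.9 0.1312
[177.  41.] [ 0.4414 -0.359   0.074   0.0998] 79.8 0.1144
[456. 143.] [ 0.4232 -0.0954  0.0807  0.0819] 24.4 0.0827
```

View pics/w6v.png

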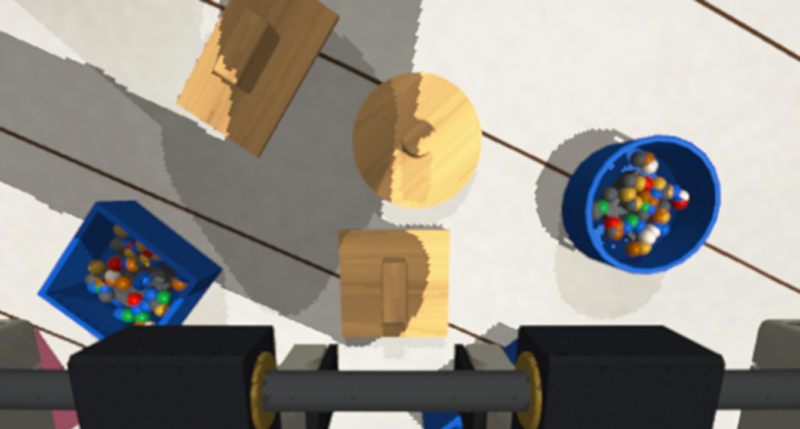

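The square lid is square-on to the gripper at view x 340–449, y 229–338, with its knob at column 394.5. The gripper's centre line is at 395.6. The round tub's rim fits a circle of about 82 mm.

Run:
```python
from h import *
c=np.load("w6c.npy",allow_pickle=True).item();s=560/800
V=lambda p:(np.array(p,float)+.5)*s-.5
P=cast(c,V([(340,230),(449,230),(449,338),(341,338)]),.013);print("sq",P.mean(0),np.linalg.norm(P-np.roll(P,-1,0),axis=1),[np.degrees(np.arctan2(*(P[(i+1)%4]-P[i])[[1,0]])).round(1) for i in range(4)])
Q=cast(c,V([(417,72),(417,207),(353,138),(481,140)]),.013)[:,:2];print("round lid",(Q[0]+Q[1])/2,(Q[2]+Q[3])/2,np.linalg.norm(Q[0]-Q[1]),np.linalg.norm(Q[2]-Q[3]))
P=cast(c,V([(97,201),(200,302),(38,293)]),.042);print("sq tub corners",P)
```

```text
sq [ 0.53818887 -0.21535892  0.013     ] [0.07361159 0.0768409  0.0775482  0.07684859] [np.float64(114.2), np.float64(25.9), np.float64(-65.8), np.float64(-157.0)]
round lid [ 0.44566195 -0.24118256] [ 0.44413872 -0.24185823] 0.08273862624519507 0.08253868506968075
sq tub corners [[ 0.55871348 -0.40444652  0.042     ]
 [ 0.59320252 -0.32680111  0.042     ]
 [ 0.63092638 -0.42513538  0.042     ]]
```

>>> drive_tool:
  targets: "0 0 -0.12 0 0 0;0 0 -0.25 0 0 0;0 0 -0.38 0 0 0;0 0 -0.5 0 0 0;0 0 -0.63 0 0 0;0 0 -0.75 0 0 0;0 0 -0.88 0 0 0;0 0 -1 0 0 0"

```text
clock: 36.45
position: [0.5379, -0.2154, 0.0529]
orientation: [-0.209, 0.978, 0.0, -0.0]
wrist_force: [0.1, -0.4, -0.7]
width: 0.502
gripper_force: 0.0
```

>>> drive_tool:
  targets: "0 0 -0.1 0 0 0;0 0 -0.2 0 0 0;0 0 -0.28 0 0 0;0 0 -0.34 0 0 0;0 0 -0.37 0 0 0;0 0 -0.37 0 0 0;0 0 -0.37 0 0 0;0 0 -0.37 0 0 0"

```text
clock: 37.25
position: [0.5383, -0.2154, 0.0175]
orientation: [-0.209, 0.978, -0.0, 0.0]
wrist_force: [-0.4, 0.3, -0.1]
width: 0.503
gripper_force: 0.0
```

>>> drive_tool:
  jaw: 0
  targets: "0 0 0 0 0 0;0 0 0 0 0 0;0 0 0 0 0 0;0 0 0 0 0 0;0 0 0 0 0 0;0 0 0 0 0 0;0 0 0 0 0 0;0 0 0 0 0 0"

```text
clock: 38.05
position: [0.538, -0.2154, 0.0171]
orientation: [-0.209, 0.978, -0.0, 0.0]
wrist_force: [-0.3, -0.4, 2.0]
width: 0.176
gripper_force: 30.0
```

>>> drive_tool:
  targets: "0 0 0.05 0 0 0;0 0 0.15 0 0 0;0 0 0.3 0 0 0;0 0 0.45 0 0 0;0 0 0.6 0 0 0;0 0 0.75 0 0 0;0 0 0.9 0 0 0;0 0 0.9 0 0 0"

```text
clock: 38.85
position: [0.5394, -0.2157, 0.11]
orientation: [-0.21, 0.978, -0.001, 0.002]
wrist_force: [1.4, -0.5, -0.4]
width: 0.179
gripper_force: 30.0
```

>>> drive_tool:
  targets: "0.08 -0.1 0.05 0 0 -0.05;0.16 -0.2 0.1 0 0 -0.1;0.24 -0.32 0.2 0 0 -0.15;0.32 -0.44 0.3 0 0 -0.2;0.4 -0.56 0.3 0 0 -0.25;0.5 -0.7 0.3 0 0 -0.3;0.6 -0.8 0.3 0 0 -0.36;0.68 -0.92 0.3 0 0 -0.43"

```text
clock: 39.65
position: [0.6061, -0.3076, 0.1366]
orientation: [0.129, 0.992, 0.0, -0.0]
wrist_force: [0.7, -0.6, -0.9]
width: 0.177
gripper_force: 30.0
```

>>> drive_tool:
  targets: "0.1 -0.12 0 0 0 0;0.2 -0.25 0 0 0 0;0.3 -0.38 0 0 0 0;0.4 -0.5 0 0 0 0;0.5 -0.65 0 0 0 0;0.6 -0.8 0 0 0 0;0.68 -0.92 0 0 0 0;0.68 -0.92 0 0 0 0"

```text
clock: 40.45
position: [0.6739, -0.4006, 0.1356]
orientation: [0.127, 0.992, 0.0, -0.001]
wrist_force: [-0.3, -0.1, -1.5]
width: 0.177
gripper_force: 30.0
```

Run:
```python
from h import *
st(); im,c=shot("wrist","w7.png"); np.save("w7c.npy",c,allow_pickle=True)
cv2.imwrite("pics/w7v.png",cv2.resize(im[0:300],(800,429),interpolation=cv2.INTER_CUBIC))
```

```text
t 40.45 tcp [ 0.6739 -0.4006  0.1356] z [-0.001  0.    -1.   ] yaw of y 75.4 F [-0.3 -0.1 -1.5] w 0.177 gf 30.0
```

View pics/w7v.png

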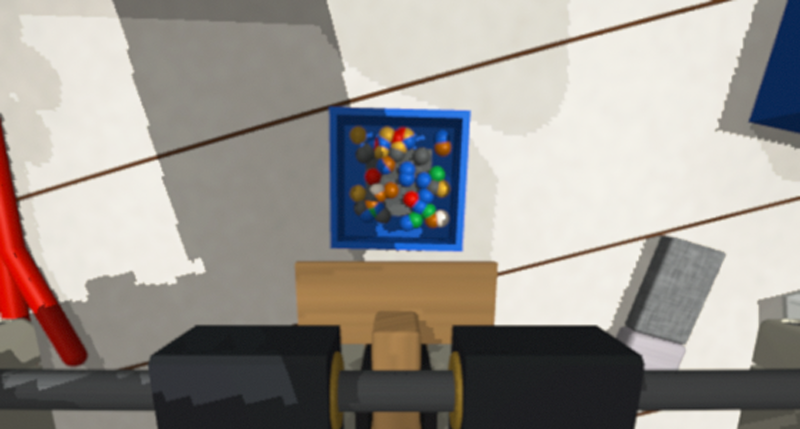

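The square tub's rim corners are at (330,109), (470,112), (462,250) and (331,247). The held lid's front edge is at row 262, x 296–497.

Run:
```python
from h import *
c=np.load("w7c.npy",allow_pickle=True).item();s=560/800
V=lambda p:(np.array(p,float)+.5)*s-.5
P=cast(c,V([(330,109),(470,112),(462,250),(331,247)]),.042);print("sq",P.mean(0),np.linalg.norm(P-np.roll(P,-1,0),axis=1),[np.degrees(np.arctan2(*(P[(i+1)%4]-P[i])[[1,0]])).round(1) for i in range(4)])
P=cast(c,V([(296,262),(497,262)]),.1356-.017+.013);u=P[1]-P[0];n=np.array([-u[1],u[0],0])/np.linalg.norm(u)
print("lid edge",P,np.linalg.norm(u),np.degrees(np.arctan2(u[1],u[0])),"centre",P.mean(0)-.038*n,P.mean(0)+.038*n)
st()
```

```text
sq [ 0.60640957 -0.37973011  0.042     ] [0.07473685 0.07394211 0.0749774  0.07370192] [np.float64(74.3), np.float64(-15.9), np.float64(-105.9), np.float64(163.9)]
lid edge [[ 0.62649496 -0.42466793  0.1316    ]
 [ 0.64524675 -0.35246815  0.1316    ]] 0.07459515805722229 75.44076229664427 centre [ 0.67265061 -0.39812051  0.1316    ] [ 0.5990911  -0.37901557  0.1316    ]
t 40.5 tcp [ 0.6735 -0.3997  0.1357] z [-0.001  0.001 -1.   ] yaw of y 75.41 F [-0.2 -0.  -1.1] w 0.181 gf 30.0
```

>>> drive_tool:
  targets: "-0.12 0.03 0 0 0 0;-0.24 0.06 0 0 0 -0.01;-0.36 0.1 0 0 0 -0.015;-0.48 0.14 0 0 0 -0.015;-0.6 0.17 0 0 0 -0.015;-0.67 0.19 -0.2 0 0 -0.015;-0.67 0.19 -0.4 0 0 -0.015;-0.67 0.19 -0.55 0 0 -0.015"

```text
clock: 41.3
position: [0.606, -0.3794, 0.0812]
orientation: [0.138, 0.99, 0.0, -0.0]
wrist_force: [-0.1, 0.0, -1.1]
width: 0.179
gripper_force: 30.0
```

>>> drive_tool:
  targets: "0 0 -0.05 0 0 0;0 0 -0.1 0 0 0;0 0 -0.15 0 0 0;0 0 -0.2 0 0 0;0 0 -0.24 0 0 0;0 0 -0.28 0 0 0;0 0 -0.28 0 0 0;0 0 -0.28 0 0 0"

```text
clock: 42.1
position: [0.607, -0.3805, 0.0541]
orientation: [0.138, 0.99, -0.0, -0.0]
wrist_force: [0.0, 0.0, -0.1]
width: 0.179
gripper_force: 30.0
```

```bash
python3 -c "
from h import *
st()"
```

```text
t 42.1 tcp [ 0.607  -0.3805  0.0541] z [-0. -0. -1.] yaw of y 74.12 F [ 0.   0.  -0.1] w 0.179 gf 30.0
```

>>> drive_tool:
  targets: "0 0 -0.01 0 0 0;0 0 -0.02 0 0 0;0 0 -0.03 0 0 0;0 0 -0.034 0 0 0;0 0 -0.034 0 0 0;0 0 -0.034 0 0 0;0 0 -0.034 0 0 0;0 0 -0.034 0 0 0"

```text
clock: 42.9
position: [0.607, -0.3805, 0.0512]
orientation: [0.138, 0.99, -0.0, 0.0]
wrist_force: [-1.2, 1.7, 5.3]
width: 0.18
gripper_force: 30.0
```

>>> drive_tool:
  jaw: 0.5
  targets: "0 0 0 0 0 0;0 0 0 0 0 0;0 0 0 0 0 0;0 0 0 0 0 0;0 0 0.1 0 0 0;0 0 0.3 0 0 0;0 0 0.5 0 0 0;0 0 0.7 0 0 0"

```text
clock: 43.7
position: [0.607, -0.3805, 0.1222]
orientation: [0.138, 0.99, -0.0, 0.0]
wrist_force: [1.0, -0.6, -0.3]
width: 0.504
gripper_force: 0.0
```

>>> drive_tool:
  targets: "-0.12 0.02 0.1 0 0 0.03;-0.25 0.04 0.2 0 0 0.067;-0.38 0.06 0.3 0 0 0.067;-0.5 0.08 0.3 0 0 0.067;-0.63 0.1 0.3 0 0 0.067;-0.75 0.12 0.3 0 0 0.067;-0.88 0.14 0.3 0 0 0.067;-1 0.16 0.3 0 0 0.067"

```text
clock: 44.5
position: [0.5056, -0.3642, 0.1502]
orientation: [0.086, 0.996, 0.0, -0.0]
wrist_force: [0.5, 0.5, 0.6]
width: 0.501
gripper_force: 0.0
```

>>> drive_tool:
  targets: "-0.12 0.02 0 0 0 0;-0.24 0.04 0 0 0 0;-0.36 0.06 0 0 0 0;-0.48 0.08 0 0 0 0;-0.6 0.1 0 0 0 0;-0.64 0.12 0 0 0 0;-0.64 0.12 0 0 0 0;-0.64 0.12 0 0 0 0"

```text
clock: 45.3
position: [0.4433, -0.3525, 0.1509]
orientation: [0.086, 0.996, -0.0, 0.0]
wrist_force: [0.2, -0.0, 0.4]
width: 0.501
gripper_force: 0.0
```

Run:
```python
from h import *
st(); im,c=shot("wrist","w8.png"); np.save("w8c.npy",c,allow_pickle=True)
H=hsv(im);H[262:]=0
for k in blobs((H[...,0]>8)&(H[...,0]<28)&(H[...,1]>100)&(H[...,2]>60),800): print(k[:,0].mean(0).round(),cv2.boundingRect(k),*rect(c,k,.013))
cv2.imwrite("pics/w8v.png",cv2.resize(im[0:300],(800,429),interpolation=cv2.INTER_CUBIC))
```

```text
t 45.3 tcp [ 0.4433 -0.3525  0.1509] z [ 0.001 -0.    -1.   ] yaw of y 80.15 F [ 0.2 -0.   0.4] w 0.501 gf 0.0
[281. 193.] (236, 150, 106, 99) [ 0.4444 -0.3399  0.1009  0.0983] 80.2 0.1266
[387. 183.] (345, 142, 85, 86) [ 0.4459 -0.2425  0.0823  0.0838] 87.0 0.0882
```

View pics/w8v.png

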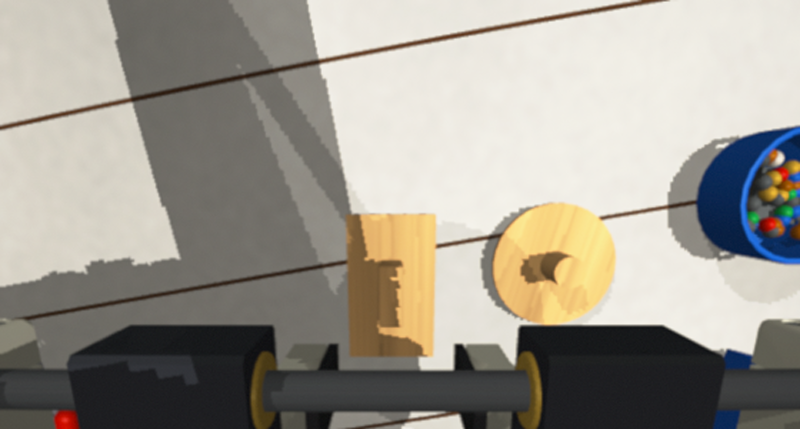

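The oblong lid spans (347,214) to (436,356), with its centre at column 391.5. The round lid is centred at about (555,263).

Run:
```python
from h import *
c=np.load("w8c.npy",allow_pickle=True).item();s=560/800
V=lambda p:(np.array(p,float)+.5)*s-.5
P=cast(c,V([(347,214),(436,214),(434,356),(348,356)]),.013);print("obl",P.mean(0),np.linalg.norm(P-np.roll(P,-1,0),axis=1),[np.degrees(np.arctan2(*(P[(i+1)%4]-P[i])[[1,0]])).round(1) for i in range(4)])
print("d",((P.mean(0)-robot.get_state()["position"])*10).round(3))
```

```text
obl [ 0.4423982  -0.35371265  0.013     ] [0.05877247 0.09979411 0.06155253 0.09981379] [np.float64(80.2), np.float64(-9.3), np.float64(-99.8), np.float64(169.1)]
d [-0.01  -0.012 -1.377]
```

>>> drive_tool:
  targets: "-0.01 -0.015 -0.12 0 0 0;-0.01 -0.015 -0.25 0 0 0;-0.01 -0.015 -0.38 0 0 0;-0.01 -0.015 -0.5 0 0 0;-0.01 -0.015 -0.63 0 0 0;-0.01 -0.015 -0.75 0 0 0;-0.01 -0.015 -0.88 0 0 0;-0.01 -0.015 -1 0 0 0"

```text
clock: 46.15
position: [0.4419, -0.3539, 0.0495]
orientation: [0.086, 0.996, 0.0, -0.0]
wrist_force: [-0.6, 0.1, 0.6]
width: 0.498
gripper_force: 0.0
```

>>> drive_tool:
  targets: "0 0 -0.1 0 0 0;0 0 -0.2 0 0 0;0 0 -0.27 0 0 0;0 0 -0.32 0 0 0;0 0 -0.34 0 0 0;0 0 -0.34 0 0 0;0 0 -0.34 0 0 0;0 0 -0.34 0 0 0"

```text
clock: 46.95
position: [0.4422, -0.354, 0.0171]
orientation: [0.086, 0.996, -0.0, 0.0]
wrist_force: [0.6, -1.0, 0.6]
width: 0.5
gripper_force: 0.0
```

>>> drive_tool:
  jaw: 0
  targets: "0 0 0 0 0 0;0 0 0 0 0 0;0 0 0 0 0 0;0 0 0 0 0 0;0 0 0 0 0 0;0 0 0 0 0 0;0 0 0 0 0 0;0 0 0 0 0 0"

```text
clock: 47.75
position: [0.442, -0.354, 0.0168]
orientation: [0.086, 0.996, -0.0, 0.0]
wrist_force: [0.2, -0.4, 1.9]
width: 0.178
gripper_force: 30.0
```

>>> drive_tool:
  targets: "0 0 0.05 0 0 0;0 0 0.15 0 0 0;0 0 0.3 0 0 0;0 0 0.45 0 0 0;0 0 0.6 0 0 0;0 0 0.75 0 0 0;0 0 0.9 0 0 0;0 0 1 0 0 0"

```text
clock: 48.55
position: [0.4423, -0.3541, 0.1185]
orientation: [0.086, 0.996, -0.0, 0.001]
wrist_force: [0.4, -0.6, -1.5]
width: 0.182
gripper_force: 30.0
```

>>> drive_tool:
  targets: "0.1 0.08 0.05 0 0 -0.03;0.2 0.17 0.1 0 0 -0.06;0.3 0.25 0.2 0 0 -0.09;0.42 0.35 0.3 0 0 -0.12;0.55 0.45 0.33 0 0 -0.15;0.7 0.57 0.33 0 0 -0.17;0.85 0.7 0.33 0 0 -0.17;1 0.82 0.33 0 0 -0.17"

```text
clock: 49.35
position: [0.5427, -0.271, 0.1498]
orientation: [0.217, 0.976, 0.0, -0.0]
wrist_force: [0.2, -0.2, -1.3]
width: 0.185
gripper_force: 30.0
```

>>> drive_tool:
  targets: "0.12 0.1 0 0 0 0;0.25 0.21 0 0 0 0;0.38 0.32 0 0 0 0;0.5 0.42 0 0 0 0;0.63 0.53 0 0 0 0;0.75 0.63 0 0 0 0;0.88 0.74 0 0 0 0;1 0.85 0 0 0 0"

```text
clock: 50.15
position: [0.643, -0.186, 0.1496]
orientation: [0.218, 0.976, -0.0, 0.0]
wrist_force: [0.3, -1.1, -1.2]
width: 0.181
gripper_force: 30.0
```

>>> drive_tool:
  targets: "0.1 0.1 0 0 0 0;0.2 0.2 0 0 0 0;0.3 0.3 0 0 0 0;0.4 0.37 0 0 0 0;0.4 0.37 0 0 0 0;0.4 0.37 0 0 0 0;0.4 0.37 0 0 0 0;0.4 0.37 0 0 0 0"

```text
clock: 50.95
position: [0.6816, -0.1503, 0.1498]
orientation: [0.218, 0.976, -0.0, -0.0]
wrist_force: [-1.1, 0.2, -0.7]
width: 0.182
gripper_force: 30.0
```

Run:
```python
from h import *
st(); im,c=shot("wrist","w9.png"); np.save("w9c.npy",c,allow_pickle=True)
H=hsv(im)
for k in blobs((H[...,0]>105)&(H[...,0]<130)&(H[...,1]>130)&(H[...,2]>120),300): print(k[:,0].mean(0).round(),cv2.boundingRect(k),*rect(c,k,.042))
cv2.imwrite("pics/w9v.png",cv2.resize(im[0:300],(800,429),interpolation=cv2.INTER_CUBIC))
```

```text
t 50.95 tcp [ 0.6816 -0.1503  0.1498] z [-0. -0. -1.] yaw of y 64.81 F [-1.1  0.2 -0.7] w 0.182 gf 30.0
[277.  86.] (239, 23, 76, 130) [ 0.5917 -0.1064  0.0596  0.099 ] 65.3 0.114
```

View pics/w9v.png

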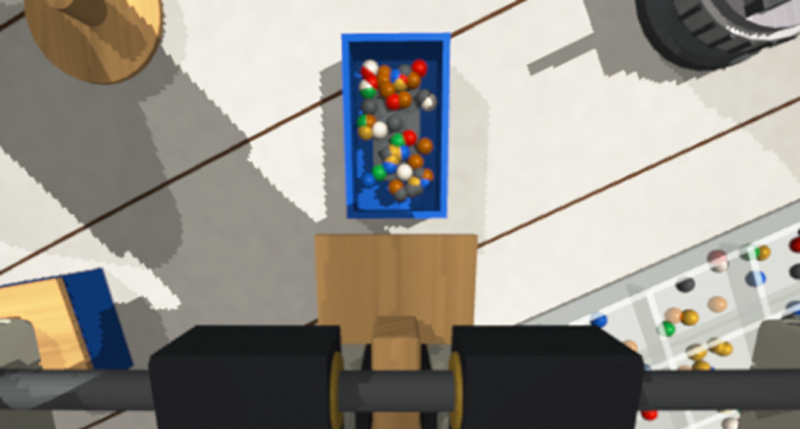

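The oblong tub's rim measures 59.6 x 99.0 mm, centred at (.5917,-.1064), and its angle is within 0.5° of the held lid. The lid's edge at (315–477, 235) is centred on the tool. I'll place it.

>>> drive_tool:
  targets: "-0.12 0.06 0 0 0 0.005;-0.25 0.12 0 0 0 0.005;-0.38 0.18 0 0 0 0.005;-0.5 0.24 0 0 0 0.005;-0.63 0.31 0 0 0 0.005;-0.76 0.37 0 0 0 0.005;-0.88 0.43 -0.1 0 0 0.005;-0.9 0.44 -0.25 0 0 0.005"

```text
clock: 51.8
position: [0.5914, -0.1057, 0.1259]
orientation: [0.214, 0.977, 0.0, 0.001]
wrist_force: [-0.4, -0.3, -1.0]
width: 0.182
gripper_force: 30.0
```

>>> drive_tool:
  targets: "0 0 -0.15 0 0 0;0 0 -0.3 0 0 0;0 0 -0.42 0 0 0;0 0 -0.52 0 0 0;0 0 -0.6 0 0 0;0 0 -0.65 0 0 0;0 0 -0.7 0 0 0;0 0 -0.7 0 0 0"

```text
clock: 52.6
position: [0.5917, -0.1059, 0.0541]
orientation: [0.214, 0.977, -0.0, -0.0]
wrist_force: [0.3, -0.5, -1.6]
width: 0.184
gripper_force: 30.0
```

>>> drive_tool:
  targets: "0 0 -0.01 0 0 0;0 0 -0.02 0 0 0;0 0 -0.03 0 0 0;0 0 -0.04 0 0 0;0 0 -0.04 0 0 0;0 0 -0.04 0 0 0;0 0 -0.04 0 0 0;0 0 -0.04 0 0 0"

```text
clock: 53.4
position: [0.5921, -0.1059, 0.0508]
orientation: [0.214, 0.977, 0.0, 0.0]
wrist_force: [-1.0, 0.1, 1.1]
width: 0.18
gripper_force: 30.0
```

```bash
python3 -c "
from h import *
st()"
```

```text
t 53.4 tcp [ 0.5921 -0.1059  0.0508] z [ 0.  0. -1.] yaw of y 65.29 F [-1.   0.1  1.1] w 0.18 gf 30.0
```

>>> drive_tool:
  jaw: 0.5
  targets: "0 0 0 0 0 0;0 0 0 0 0 0;0 0 0 0 0 0;0 0 0 0 0 0;0 0 0.1 0 0 0;0 0 0.3 0 0 0;0 0 0.5 0 0 0;0 0 0.7 0 0 0"

```text
clock: 54.2
position: [0.592, -0.106, 0.1222]
orientation: [0.214, 0.977, -0.0, 0.0]
wrist_force: [0.2, 0.3, 0.4]
width: 0.497
gripper_force: 0.0
```

>>> drive_tool:
  targets: "-0.1 -0.1 0.1 0 0 0;-0.2 -0.2 0.2 0 0 0;-0.35 -0.32 0.3 0 0 0;-0.5 -0.45 0.35 0 0 0;-0.63 -0.57 0.35 0 0 0;-0.76 -0.7 0.35 0 0 0;-0.88 -0.82 0.35 0 0 0;-1 -0.93 0.35 0 0 0"

```text
clock: 55.0
position: [0.4906, -0.2, 0.1552]
orientation: [0.214, 0.977, -0.0, -0.0]
wrist_force: [0.1, 0.3, 0.3]
width: 0.496
gripper_force: 0.0
```

>>> drive_tool:
  targets: "-0.12 -0.11 0 0 0 0;-0.24 -0.22 0 0 0 0;-0.36 -0.33 0 0 0 0;-0.47 -0.43 0 0 0 0;-0.47 -0.43 0 0 0 0;-0.47 -0.43 0 0 0 0;-0.47 -0.43 0 0 0 0;-0.47 -0.43 0 0 0 0"

```text
clock: 55.8
position: [0.4453, -0.2417, 0.1556]
orientation: [0.214, 0.977, -0.0, 0.0]
wrist_force: [-0.8, 0.1, -0.3]
width: 0.497
gripper_force: 0.0
```

Run:
```python
from h import *
st(); im,c=shot("wrist","w10.png"); np.save("w10c.npy",c,allow_pickle=True)
H=hsv(im);H[255:]=0
for k in blobs((H[...,0]>8)&(H[...,0]<28)&(H[...,1]>90)&(H[...,2]>60),800): print(k[:,0].mean(0).round(),cv2.boundingRect(k),*rect(c,k,.013)); P=cast(c,k[:,0],.013)[:,:2]; print(cv2.minEnclosingCircle(np.float32(P)))
for k in blobs((H[...,0]>105)&(H[...,0]<130)&(H[...,1]>130)&(H[...,2]>120),300): print(k[:,0].mean(0).round(),cv2.boundingRect(k),*rect(c,k,.042))
cv2.imwrite("pics/w10v.png",cv2.resize(im[0:300],(800,429),interpolation=cv2.INTER_CUBIC))
```

```text
t 55.8 tcp [ 0.4453 -0.2417  0.1556] z [ 0. -0. -1.] yaw of y 65.33 F [-0.8  0.1 -0.3] w 0.497 gf 0.0
[294. 182.] (233, 134, 128, 107) [ 0.4288 -0.2203  0.083   0.1365] 38.1 0.1455
((0.4384813904762268, -0.21098774671554565), 0.0727367177605629)
[420. 113.] (372, 64, 97, 100) [ 0.4229 -0.0953  0.0823  0.0808] 65.6 0.0835
```

```bash
cat > rf.py <<'E'
from h import *
from scipy.optimize import least_squares
def fit(Q,x0,r):
    Q=Q[np.abs(np.hypot(*(Q-x0).T)-r)<.008]
    o=least_squares(lambda x:np.hypot(*(Q-x).T)-r,x0,loss="soft_l1",f_scale=.001)
    return o.x.round(4),len(Q),np.median(np.abs(o.fun)).round(4)
E
python3 - <<'E'
from rf import *
im=cv2.imread("pics/w10.png");c=np.load("w10c.npy",allow_pickle=True).item();H=hsv(im);H[255:]=0
for s in (80,95,110,125):
    Q=np.vstack([cast(c,k[:,0],.013)[:,:2] for k in blobs((H[...,0]>8)&(H[...,0]<28)&(H[...,1]>s)&(H[...,2]>60),200)])
    print(s,fit(Q,np.array([.4452,-.242]),.042))
for v in (120,150):
    Q=np.vstack([cast(c,k[:,0],.042)[:,:2] for k in blobs((H[...,0]>105)&(H[...,0]<130)&(H[...,1]>130)&(H[...,2]>v),300)])
    print("tub",fit(Q,np.array([.423,-.0954]),.042))
E
```

```text
80 (array([ 0.4454, -0.2412]), 249, np.float64(0.0008))
95 (array([ 0.4454, -0.241 ]), 250, np.float64(0.0011))
110 (array([ 0.4455, -0.2415]), 235, np.float64(0.0014))
125 (array([ 0.4461, -0.2393]), 176, np.float64(0.0012))
tub (array([ 0.4227, -0.0954]), 278, np.float64(0.0012))
tub (array([ 0.4229, -0.0952]), 277, np.float64(0.0014))
```

>>> drive_tool:
  targets: "0 0 -0.12 0 0 0;0 0 -0.25 0 0 0;0 0 -0.38 0 0 0;0 0 -0.5 0 0 0;0 0 -0.63 0 0 0;0 0 -0.75 0 0 0;0 0 -0.88 0 0 0;0 0 -1 0 0 0"

```text
clock: 56.65
position: [0.4448, -0.2418, 0.0545]
orientation: [0.214, 0.977, 0.0, -0.0]
wrist_force: [0.0, -0.6, -0.1]
width: 0.503
gripper_force: 0.0
```

>>> drive_tool:
  targets: "0 0 -0.1 0 0 0;0 0 -0.2 0 0 0;0 0 -0.28 0 0 0;0 0 -0.35 0 0 0;0 0 -0.38 0 0 0;0 0 -0.38 0 0 0;0 0 -0.38 0 0 0;0 0 -0.38 0 0 0"

```text
clock: 57.45
position: [0.4453, -0.2419, 0.0181]
orientation: [0.214, 0.977, 0.0, 0.0]
wrist_force: [-0.2, -0.4, -0.7]
width: 0.498
gripper_force: 0.0
```

>>> drive_tool:
  jaw: 0
  targets: "0 0 0 0 0 0;0 0 0 0 0 0;0 0 0 0 0 0;0 0 0 0 0 0;0 0 0 0 0 0;0 0 0 0 0 0;0 0 0 0 0 0;0 0 0 0 0 0"

```text
clock: 58.25
position: [0.445, -0.2419, 0.0178]
orientation: [0.214, 0.977, -0.0, 0.0]
wrist_force: [-0.3, 0.6, 1.9]
width: 0.218
gripper_force: 30.0
```

>>> drive_tool:
  targets: "0 0 0.05 0 0 0;0 0 0.15 0 0 0;0 0 0.3 0 0 0;0 0 0.45 0 0 0;0 0 0.6 0 0 0;0 0 0.75 0 0 0;0 0 0.9 0 0 0;0 0 0.9 0 0 0"

```text
clock: 59.05
position: [0.4463, -0.2422, 0.1102]
orientation: [0.214, 0.977, 0.0, 0.002]
wrist_force: [0.7, 0.7, -0.4]
width: 0.219
gripper_force: 30.0
```

>>> drive_tool:
  targets: "0 0.1 0 0 0 0;0 0.2 0 0 0 0;0 0.3 0 0 0 0;0 0.42 0 0 0 0;0 0.52 0 0 0 0;0 0.6 0 0 0 0;0 0.66 0 0 0 0;0 0.66 0 0 0 0"

```text
clock: 59.85
position: [0.445, -0.1752, 0.1077]
orientation: [0.213, 0.977, 0.0, 0.0]
wrist_force: [-0.2, 0.3, -0.6]
width: 0.219
gripper_force: 30.0
```

Run:
```python
from rf import *
st(); im,c=shot("wrist","w11.png");H=hsv(im);H[300:]=0
for v in (120,150):
    Q=np.vstack([cast(c,k[:,0],.042)[:,:2] for k in blobs((H[...,0]>105)&(H[...,0]<130)&(H[...,1]>130)&(H[...,2]>v),300)])
    print("tub",fit(Q,np.array([.423,-.0954]),.042))
for k in blobs((H[...,0]>8)&(H[...,0]<28)&(H[...,1]>90)&(H[...,2]>60),300): print(cv2.boundingRect(k))
```

```text
t 59.85 tcp [ 0.445  -0.1752  0.1077] z [ 0.  0. -1.] yaw of y 65.35 F [-0.2  0.3 -0.6] w 0.219 gf 30.0
tub (array([ 0.4224, -0.0944]), 636, np.float64(0.0022))
tub (array([ 0.4234, -0.0966]), 515, np.float64(0.0021))
(256, 288, 43, 12)
(320, 246, 11, 54)
(224, 246, 11, 54)
(175, 167, 171, 92)
(337, 133, 49, 26)
(81, 0, 185, 97)
```

>>> drive_tool:
  targets: "-0.03 0.12 0 0 0 0;-0.06 0.25 0 0 0 0;-0.1 0.38 0 0 0 0;-0.14 0.5 0 0 0 0;-0.18 0.63 0 0 0 0;-0.22 0.75 0 0 0 0;-0.22 0.8 -0.1 0 0 0;-0.22 0.8 -0.22 0 0 0"

```text
clock: 60.7
position: [0.4234, -0.0953, 0.0855]
orientation: [0.214, 0.977, 0.0, 0.001]
wrist_force: [0.1, -0.4, -0.4]
width: 0.219
gripper_force: 30.0
```

>>> drive_tool:
  targets: "0 0 -0.06 0 0 0;0 0 -0.12 0 0 0;0 0 -0.18 0 0 0;0 0 -0.23 0 0 0;0 0 -0.27 0 0 0;0 0 -0.3 0 0 0;0 0 -0.3 0 0 0;0 0 -0.3 0 0 0"

```text
clock: 61.5
position: [0.423, -0.0959, 0.0557]
orientation: [0.214, 0.977, 0.0, 0.0]
wrist_force: [-1.3, -0.3, -1.0]
width: 0.218
gripper_force: 30.0
```

```bash
python3 -c "
from h import *
st()"
```

```text
t 61.5 tcp [ 0.423  -0.0959  0.0557] z [ 0. -0. -1.] yaw of y 65.3 F [-1.3 -0.3 -1. ] w 0.218 gf 30.0
```

>>> drive_tool:
  targets: "0 0 -0.01 0 0 0;0 0 -0.02 0 0 0;0 0 -0.03 0 0 0;0 0 -0.04 0 0 0;0 0 -0.045 0 0 0;0 0 -0.045 0 0 0;0 0 -0.045 0 0 0;0 0 -0.045 0 0 0"

```text
clock: 62.3
position: [0.423, -0.0959, 0.0517]
orientation: [0.214, 0.977, -0.0, 0.0]
wrist_force: [-3.1, 0.8, 9.0]
width: 0.222
gripper_force: 30.0
```

>>> drive_tool:
  jaw: 0.6
  targets: "0 0 0 0 0 0;0 0 0 0 0 0;0 0 0 0 0 0;0 0 0 0 0 0;0 0 0 0 0 0;0 0 0.1 0 0 0;0 0 0.3 0 0 0;0 0 0.5 0 0 0"

```text
clock: 63.1
position: [0.4227, -0.096, 0.1022]
orientation: [0.214, 0.977, -0.0, -0.0]
wrist_force: [0.0, 0.7, 0.3]
width: 0.595
gripper_force: 0.0
```

>>> drive_tool:
  targets: "0 0 0.12 0 0 0;0 0 0.25 0 0 0;0.1 0 0.38 0 0 0;0.2 -0.1 0.5 0 0 0;0.35 -0.2 0.63 0 0 0.07;0.5 -0.3 0.75 0 0 0.14;0.65 -0.4 0.88 0 0 0.2;0.8 -0.5 1 0 0 0.25"

```text
clock: 63.9
position: [0.5034, -0.1464, 0.2027]
orientation: [0.017, 1.0, -0.0, 0.0]
wrist_force: [0.7, 0.2, 0.7]
width: 0.599
gripper_force: 0.0
```

>>> drive_tool:
  targets: "0.12 -0.06 0.12 0 0 0;0.25 -0.12 0.25 0 0 0;0.38 -0.18 0.38 0 0 0;0.5 -0.25 0.5 0 0 0;0.63 -0.3 0.63 0 0 0;0.75 -0.35 0.75 0 0 0;0.88 -0.4 0.88 0 0 0;1 -0.4 1 0 0 0"

```text
clock: 64.7
position: [0.6031, -0.1865, 0.3025]
orientation: [0.019, 1.0, -0.0, 0.0]
wrist_force: [-0.3, -0.2, 0.7]
width: 0.604
gripper_force: 0.0
```

Run:
```python
from rf import *
st(); im,c=shot("wrist","w12.png");H=hsv(im);H[232:]=0
shot("side","s12.png");shot("top","t12.png")
for s in (90,110):
  for k in blobs((H[...,0]>8)&(H[...,0]<28)&(H[...,1]>s)&(H[...,2]>60),300): print(s,k[:,0].mean(0).round(),*rect(c,k,.047))
print("expected: sq .6065 -.3797 / -15 ; obl .5917 -.1064 long 155.3; round .4228 -.0954; blank")
for k in blobs((H[...,0]>105)&(H[...,0]<130)&(H[...,1]>130),100): print("blue",k[:,0].mean(0).round(),cv2.contourArea(k),*rect(c,k,.042))
for n,X in dict(sq=[.6065,-.3797,.047],ob=[.5917,-.1064,.047],ro=[.4228,-.0954,.047]).items(): print(n,proj(c,X))
```

```text
t 64.7 tcp [ 0.6031 -0.1865  0.3025] z [ 0. -0. -1.] yaw of y 87.77 F [-0.3 -0.2  0.7] w 0.604 gf 0.0
90 [520. 174.] [0.5989 0.1475 0.123  0.0191] 78.1 0.1233
90 [137. 190.] [ 0.6061 -0.377   0.0768  0.0759] 74.3 0.1055
90 [336. 172.] [ 0.5923 -0.1046  0.06    0.1015] 65.4 0.1143
90 [347.  35.] [ 0.425  -0.0953  0.0819  0.084 ] 40.2 0.096
110 [520. 173.] [0.5988 0.1471 0.1215 0.0176] 78.4 0.1217
110 [136. 190.] [ 0.606  -0.377   0.0759  0.0749] 74.4 0.1043
110 [338. 170.] [ 0.5921 -0.105   0.059   0.1004] 65.5 0.1116
110 [349.  35.] [ 0.4251 -0.0956  0.0803  0.0828] 40.1 0.0945
expected: sq .6065 -.3797 / -15 ; obl .5917 -.1064 long 155.3; round .4228 -.0954; blank
blue [157. 178.] 352.5 [ 0.5907 -0.3471  0.0994  0.0562] 27.9 0.1003
blue [314. 162.] 178.0 [ 0.5782 -0.1347  0.0055  0.0945] 65.9 0.0947
blue [322.  63.] 151.5 [ 0.4538 -0.1208  0.0636  0.019 ] 48.4 0.0638
sq [[134.70881932 191.1604891 ]]
ob [[334.84459335 172.56617598]]
ro [[344.503044    34.00363619]]
```

The seated lids measure their nominal sizes at rim height and are centred on the tubs. Last, I'll check the handle angle and whether the blank is upright.

Run:
```python
from rf import *
im=cv2.imread("pics/w12.png");c=robot.get_calibration("wrist");H=hsv(im)
A=np.array([.5917,.1122]); z0=np.radians(205.98)
for s in (.95,1.0,1.05,1.1): 
    a=z0-s; print("exp",s,proj(c,[*(A+.0985*np.array([np.cos(a),np.sin(a)])),.1]).round(1))
m=(H[...,2]<70); m[232:]=0; m[:,:440]=0
for k in blobs(m,40): print("dark",cv2.boundingRect(k),k[:,0].mean(0))
# blank corners at top of blank and wood mask extents
for y in (-.035,.035):
  for z in (.098,.178):print("blank exp",y,z,proj(c,[A[0],A[1]+y,z]).round(1))
t=robot.get_calibration("side");im=cv2.imread("pics/s12.png");H=hsv(im)
k=[k for k in blobs((H[...,0]>8)&(H[...,0]<28)&(H[...,1]>70),60) if abs(k[:,0].mean(0)-proj(t,[*A,.14])[0]).max()<30]
for q in k: print("side blank",cv2.boundingRect(q),cv2.minAreaRect(q))
P=[[A[0]+sx*.004,A[1]+y,z] for sx in(-1,1) for y in(-.035,.035) for z in (.098,.178)]
print("exp hull",cv2.boundingRect(np.float32(proj(t,P))),cv2.minAreaRect(np.float32(proj(t,P))))
```

```text
exp 0.95 [[577.4  93.7]]
exp 1.0 [[580.6  95.9]]
exp 1.05 [[583.6  98.3]]
exp 1.1 [[586.5 100.9]]
dark (440, 228, 45, 4) [461.27472527 229.61538462]
dark (479, 172, 19, 11) [487.80851064 177.10638298]
dark (443, 132, 49, 65) [462.74590164 159.21721311]
dark (531, 93, 29, 15) [546.59722222 100.23611111]
blank exp -0.035 0.098 [[496.  172.3]]
blank exp -0.035 0.178 [[553.7 182.9]]
blank exp 0.035 0.098 [[553.  170.4]]
blank exp 0.035 0.178 [[623.9 180.5]]
side blank (214, 207, 25, 57) ((226.5491943359375, 235.04100036621094), (54.50251770019531, 23.720361709594727), 84.80557250976562)
exp hull (212, 205, 27, 48) ((226.17770385742188, 228.8592529296875), (24.474834442138672, 45.409366607666016), 44.86309814453125)
```

Run:
```python
from rf import *
t=robot.get_calibration("side");A=np.array([.5917,.1122]);z0=np.radians(205.98)
for f in ("s12.png","s4.png"):
    H=hsv(cv2.imread("pics/"+f));m=H[...,2]<55;m[:240]=0;m[300:]=0;m[:,:215]=0;m[:,300:]=0
    for k in blobs(m,30): print(f,cv2.boundingRect(k),k[:,0].mean(0).round(1))
for s in (0,.95,1.0,1.05,1.1):
    a=z0-s; P=[[*(A+.0985*np.array([np.cos(a),np.sin(a)])+.009*np.array([np.cos(b),np.sin(b)])),z] for b in np.arange(0,6.3,.3) for z in (.034,.1)]
    print(s,cv2.boundingRect(np.float32(proj(t,P))),proj(t,P).mean(0).round(1))
```

```text
s12.png (215, 259, 41, 36) [236.9 278.3]
s12.png (228, 243, 21, 25) [236.9 254.7]
s4.png (215, 264, 39, 23) [233.1 276.9]
s4.png (232, 251, 19, 18) [240.9 259.2]
s4.png (270, 245, 8, 24) [273.1 256.3]
0 (268, 242, 9, 27) [272.5 255.5]
0.95 (242, 268, 12, 27) [248.2 281.6]
1.0 (240, 269, 12, 27) [246.  282.4]
1.05 (238, 269, 11, 28) [243.9 283.2]
1.1 (236, 270, 11, 28) [241.6 283.9]
```

Run:
```python
from h import *
H=hsv(cv2.imread("pics/s12.png"))
for th in (30,40,55):
    m=H[...,2]<th
    print(th,[(y,(np.where(m[y,225:270])[0]+225)[[0,-1]].tolist(),int(m[y,225:270].sum())) for y in range(268,297,3) if m[y,225:270].any()])
```

```text
30 [(268, [250, 251], 2), (271, [243, 251], 9), (274, [242, 250], 9), (277, [242, 249], 8), (280, [243, 248], 6), (283, [243, 248], 6), (286, [243, 249], 7), (289, [244, 249], 6), (292, [244, 249], 6)]
40 [(268, [246, 252], 5), (271, [242, 252], 11), (274, [242, 251], 10), (277, [242, 249], 8), (280, [242, 248], 7), (283, [243, 248], 6), (286, [227, 249], 8), (289, [243, 250], 8), (292, [244, 250], 7)]
55 [(268, [246, 255], 10), (271, [242, 253], 12), (274, [227, 251], 14), (277, [227, 249], 14), (280, [225, 249], 21), (283, [225, 249], 22), (286, [225, 249], 22), (289, [243, 250], 8), (292, [244, 250], 7)]
```

>>> drive_tool:
  jaw: 1
  targets: "0 0.12 0.05 0 0 0;0 0.25 0.1 0 0 0;0 0.38 0.2 0 0 0;0 0.5 0.2 0 0 0;0 0.63 0.2 0 0 0;0 0.75 0.2 0 0 0;0 0.88 0.2 0 0 0;0.1 1 0.2 0 0 0"

```text
clock: 65.65
position: [0.6126, -0.0847, 0.3215]
orientation: [0.019, 1.0, 0.0, 0.0]
wrist_force: [-0.5, -0.1, -0.3]
width: 0.999
gripper_force: 0.0
```

>>> drive_tool:
  targets: "0 0.12 0 0 0 0;0 0.25 0 0 0 0;0 0.38 0 0 0 0;0 0.5 0 0 0 0;0 0.63 0 0 0 0;0 0.75 0 0 0 0;0 0.88 0 0 0 0;0 1 0 0 0 0"

```text
clock: 66.45
position: [0.6129, 0.0152, 0.3212]
orientation: [0.019, 1.0, 0.0, 0.0]
wrist_force: [-0.5, 0.5, 0.2]
width: 0.996
gripper_force: 0.0
```

>>> drive_tool:
  targets: "0 0.12 0 0 0 0;0 0.25 0 0 0 0;0 0.38 0 0 0 0;0 0.5 0 0 0 0;0 0.63 0 0 0 0;0 0.75 0 0 0 0;0 0.8 0 0 0 0;0 0.8 0 0 0 0"

```text
clock: 67.25
position: [0.6129, 0.0949, 0.321]
orientation: [0.019, 1.0, -0.0, -0.0]
wrist_force: [0.6, 0.1, -0.7]
width: 1.001
gripper_force: 0.0
```

Run:
```python
from rf import *
st(); im,c=shot("wrist","w13.png");np.save("w13c.npy",c,allow_pickle=True);H=hsv(im)
A=np.array([.5917,.1122]);z0=np.radians(205.98)
for s in (.95,1.0,1.05,1.1):
    a=z0-s; print("exp",s,proj(c,[*(A+.0985*np.array([np.cos(a),np.sin(a)])),.1]).round(1),proj(c,[*(A+.0985*np.array([np.cos(a),np.sin(a)])),.05]).round(1))
m=(H[...,2]<70); m[225:]=0
for k in blobs(m,40): print("dark",cv2.boundingRect(k),k[:,0].mean(0).round(1),cv2.minAreaRect(k))
for k in blobs((H[...,0]>8)&(H[...,0]<28)&(H[...,1]>70)&(H[...,2]>60)&(np.arange(420)[:,None]<232),150): print("wood",cv2.boundingRect(k),*rect(c,k,.178))
```

```text
t 67.25 tcp [0.6129 0.0949 0.321 ] z [-0. -0. -1.] yaw of y 87.85 F [ 0.6  0.1 -0.7] w 1.001 gf 0.0
exp 0.95 [[327.2  94. ]] [[321.2  98.8]]
exp 1.0 [[330.9  96.1]] [[324.5 100.6]]
exp 1.05 [[334.4  98.4]] [[327.6 102.6]]
exp 1.1 [[337.9 100.8]] [[330.6 104.8]]
dark (148, 147, 25, 59) [159.8 174.4] ((160.4052276611328, 176.1260528564453), (6.620339870452881, 62.51128387451172), 17.281496047973633)
dark (383, 91, 8, 14) [386.5  97.7] ((386.5, 97.5), (13.0, 7.0), 90.0)
dark (320, 91, 19, 17) [328.7  99. ] ((328.7439270019531, 99.30489349365234), (12.337726593017578, 20.77111053466797), 51.34019088745117)
dark (383, 68, 17, 15) [389.2  76.9] ((388.75006103515625, 77.2500228881836), (16.970561981201172, 12.020814895629883), 45.0)
dark (131, 54, 30, 27) [148.1  70.5] ((148.4627227783203, 71.39427185058594), (15.395675659179688, 34.64763259887695), 47.38594055175781)
dark (383, 44, 23, 16) [391.4  53. ] ((394.0, 51.5), (15.0, 22.0), 90.0)
dark (382, 17, 78, 19) [415.6  27.3] ((420.5, 26.0), (77.0, 18.0), 0.0)
wood (451, 202, 21, 22) [0.631  0.2827 0.0118 0.0231] 51.5 0.0239
wood (257, 165, 70, 20) [0.5874 0.1121 0.068  0.0177] 86.7 0.0685
wood (550, 163, 10, 48) [0.6098 0.3774 0.0492 0.0094] 10.6 0.0494
wood (106, 131, 60, 81) [ 0.577  -0.047   0.0544  0.07  ] 65.6 0.0807
wood (69, 6, 88, 71) [ 0.4595 -0.041   0.0726  0.0576] 62.3 0.0815
wood (371, 0, 189, 106) [0.4798 0.2725 0.082  0.1712] 4.3 0.1735
```

The handle reads about 1.03 ± 0.03 in the picture, which is too uncertain to call firm. I'll re-grip it and tighten further.

>>> drive_tool:
  targets: "-0.12 0.1 0 0 0 0;-0.25 0.2 0 0 0 0;-0.38 0.3 0 0 0 0;-0.5 0.4 0 0 0 0;-0.63 0.5 -0.1 0 0 0;-0.76 0.6 -0.2 0 0 0;-0.88 0.7 -0.3 0 0 0;-1 0.73 -0.4 0 0 0"

```text
clock: 68.1
position: [0.5116, 0.1683, 0.2811]
orientation: [0.019, 1.0, 0.0, 0.0]
wrist_force: [0.2, 0.2, -0.5]
width: 0.999
gripper_force: 0.0
```

>>> drive_tool:
  targets: "-0.02 0 -0.12 0 0 0;-0.02 0 -0.25 0 0 0;-0.02 0 -0.38 0 0 0;-0.02 0 -0.5 0 0 0;-0.02 0 -0.63 0 0 0;-0.02 0 -0.75 0 0 0;-0.02 0 -0.88 0 0 0;-0.02 0 -1 0 0 0"

```text
clock: 68.9
position: [0.5109, 0.167, 0.1799]
orientation: [0.019, 1.0, -0.0, -0.0]
wrist_force: [0.1, 0.3, -0.2]
width: 0.999
gripper_force: 0.0
```

>>> drive_tool:
  targets: "0 0 -0.12 0 0 0;0 0 -0.25 0 0 0;0 0 -0.38 0 0 0;0 0 -0.5 0 0 0;0 0 -0.63 0 0 0;0 0 -0.75 0 0 0;0 0 -0.88 0 0 0;0 0 -0.98 0 0 0"

```text
clock: 69.7
position: [0.5107, 0.167, 0.082]
orientation: [0.019, 1.0, -0.0, -0.0]
wrist_force: [0.8, 0.2, -0.2]
width: 0.999
gripper_force: 0.0
```

>>> drive_tool:
  jaw: 0
  targets: "0 0 -0.12 0 0 0;0 0 -0.15 0 0 0;0 0 -0.15 0 0 0;0 0 -0.15 0 0 0;0 0 -0.15 0 0 0;0 0 -0.15 0 0 0;0 0 -0.15 0 0 0;0 0 -0.15 0 0 0"

```text
clock: 70.5
position: [0.511, 0.1672, 0.0684]
orientation: [0.019, 1.0, 0.0, 0.0]
wrist_force: [-0.7, -0.5, 0.2]
width: 0.334
gripper_force: 0.0
```

>>> drive_tool:
  targets: "0 0 0 0 0 0;0 0 0 0 0 0;0 0 0 0 0 0;0 0 0 0 0 0;0 0 0 0 0 0;0 0 0 0 0 0;0 0 0 0 0 0;0 0 0 0 0 0"

```text
clock: 71.3
position: [0.5116, 0.1655, 0.0683]
orientation: [0.019, 1.0, -0.001, 0.0]
wrist_force: [6.4, -8.9, -1.1]
width: 0.199
gripper_force: 30.0
```

```bash
python3 sl.py
```

```text
t 71.3 tcp [0.5116 0.1655 0.0683] z [ 0.    -0.002 -1.   ] yaw of y 87.82 F [ 6.4 -8.9 -1.1] w 0.199 gf 30.0
0.09620967119441542 sleeve 1.0409122618332471
tangential F on tool (cw) -3.842848792587761
```

>>> drive_tool:
  targets: "0.008 0.013 0 0 0 0;0.016 0.026 0 0 0 0;0.024 0.039 0 0 0 0;0.032 0.052 0 0 0 0;0.04 0.065 0 0 0 0;0.047 0.077 0 0 0 0;0.047 0.077 0 0 0 0;0.047 0.077 0 0 0 0"

```text
clock: 72.1
position: [0.5137, 0.169, 0.0681]
orientation: [0.02, 1.0, -0.004, -0.002]
wrist_force: [1.7, -23.7, 9.4]
width: 0.197
gripper_force: 30.0
```

```bash
python3 sl.py
```

```text
t 72.1 tcp [0.5137 0.169  0.0681] z [-0.005 -0.008 -1.   ] yaw of y 87.74 F [  1.7 -23.7   9.4] w 0.197 gf 30.0
0.09649842706604565 sleeve 1.0833141695686883
tangential F on tool (cw) -18.170192228767878
```

>>> drive_tool:
  targets: "0.005 0.009 0 0 0 0;0.01 0.017 0 0 0 0;0.016 0.026 0 0 0 0;0.021 0.034 0 0 0 0;0.026 0.042 0 0 0 0;0.026 0.042 0 0 0 0;0.026 0.042 0 0 0 0;0.026 0.042 0 0 0 0"

```text
clock: 72.9
position: [0.515, 0.1712, 0.068]
orientation: [0.02, 1.0, -0.006, -0.004]
wrist_force: [-0.9, -30.9, 14.6]
width: 0.196
gripper_force: 30.0
```

```bash
python3 sl.py
```

```text
t 72.9 tcp [0.515  0.1712 0.068 ] z [-0.008 -0.011 -1.   ] yaw of y 87.71 F [ -0.9 -30.9  14.6] w 0.196 gf 30.0
0.09675304454800498 sleeve 1.1091745204187495
tangential F on tool (cw) -25.015903239636813
```

>>> drive_tool:
  jaw: 1
  targets: "0 0 0 0 0 0;0 0 0 0 0 0;0 0 0 0 0 0;0 0 0 0 0 0;0 0 0.2 0 0 0;0 0 0.45 0 0 0;0 0 0.7 0 0 0;0 0 1 0 0 0"

```text
clock: 73.7
position: [0.5179, 0.1789, 0.1687]
orientation: [0.019, 1.0, -0.0, -0.0]
wrist_force: [0.8, -0.2, -1.0]
width: 0.866
gripper_force: 0.0
```

>>> drive_tool:
  targets: "0 0 0.2 0 0 0;0 0 0.4 0 0 0;0 0 0.6 0 0 0;0 0 0.8 0 0 0;0 0 1 0 0 0;0 0 1 0 0 0;0 0 1 0 0 0;0 0 1 0 0 0"

```text
clock: 74.5
position: [0.5178, 0.1789, 0.2674]
orientation: [0.019, 1.0, -0.0, -0.0]
wrist_force: [0.3, 0.4, 0.3]
width: 1.0
gripper_force: 0.0
```

>>> drive_tool:
  targets: "0.12 -0.1 0.1 0 0 0;0.25 -0.2 0.2 0 0 0;0.38 -0.3 0.3 0 0 0;0.5 -0.4 0.4 0 0 0;0.63 -0.5 0.53 0 0 0;0.76 -0.6 0.53 0 0 0;0.88 -0.7 0.53 0 0 0;0.95 -0.8 0.53 0 0 0"

```text
clock: 75.3
position: [0.6138, 0.0982, 0.3195]
orientation: [0.019, 1.0, -0.0, -0.001]
wrist_force: [-0.0, 0.6, 0.4]
width: 0.997
gripper_force: 0.0
```

Run:
```python
from rf import *
st()
A=np.array([.5917,.1122]);z0=np.radians(205.98)
def ang(im,c):
    H=hsv(im);m=(H[...,2]<70);m[225:]=0
    a=z0-1.05;e=proj(c,[*(A+.0985*np.array([np.cos(a),np.sin(a)])),.07])[0]
    k=min(blobs(m,40),key=lambda k:np.hypot(*(k[:,0].mean(0)-e)))
    P=cast(c,[cv2.minAreaRect(k)[0]],.07)[0,:2]-A
    return cv2.boundingRect(k),np.hypot(*P),205.98*np.pi/180-np.arctan2(P[1],P[0])
print("before",ang(cv2.imread("pics/w13.png"),np.load("w13c.npy",allow_pickle=True).item()))
im,c=shot("wrist","w14.png");print("now",ang(im,c))
s,_=shot("side","s14.png");H=hsv(s)
print([(y,(np.where(H[y,225:270,2]<40)[0]+225)[[0,-1]].tolist()) for y in range(271,297,3)])
t=robot.get_calibration("side")
for k in blobs((H[...,0]>8)&(H[...,0]<28)&(H[...,1]>70),60):
    if abs(k[:,0].mean(0)-proj(t,[*A,.14])[0]).max()<30: print("side blank",cv2.boundingRect(k),cv2.minAreaRect(k))
```

```text
t 75.3 tcp [0.6138 0.0982 0.3195] z [-0.002 -0.001 -1.   ] yaw of y 87.78 F [-0.   0.6  0.4] w 0.997 gf 0.0
before ((320, 91, 19, 17), np.float64(0.09931854451533155), np.float64(1.023437793256504))
now ((317, 90, 19, 18), np.float64(0.09938778537406784), np.float64(1.0264904188543493))Traceback (most recent call last):
  File "<stdin>", line 13, in <module>
IndexError: index 0 is out of bounds for axis 0 with size 0
```

Run:
```python
from rf import *
im=cv2.imread("pics/w14.png");c=robot.get_calibration("wrist")
g=cv2.cvtColor(im,cv2.COLOR_BGR2GRAY)
L=cv2.createLineSegmentDetector().detect(g)[0][:,0]
A=np.array([.5917,.1122])
e=proj(c,[*A,.098])[0];print("axis px",e.round(1))
for l in L:
    p=l.reshape(2,2);ln=np.hypot(*(p[1]-p[0]))
    if ln>22 and np.hypot(*(p.mean(0)-e))<75 and p[:,1].max()<240:
        o=[]
        for z in (.098,.178):
            P=cast(c,p,z)[:,:2];d=P[1]-P[0];d=d*np.sign(d[1] if abs(d[1])>abs(d[0]) else d[0]);o+=[np.degrees(np.arctan2(d[1],d[0])).round(1),np.hypot(*d).round(4),P.mean(0).round(4).tolist()]
        print(p.round(1).tolist(),*o)
```

```text
axis px [286.8 169.7]
[[243.0, 136.0], [265.79998779296875, 133.60000610351562]] 93.6 0.0275 [0.5484, 0.0748] 93.6 0.0217 [0.5486, 0.0805]
[[430.6000061035156, 214.5], [119.4000015258789, 226.10000610351562]] 90.0 0.4014 [0.6557, 0.094] 90.0 0.3168 [0.6332, 0.0957]
[[173.10000610351562, 221.10000610351562], [440.6000061035156, 211.10000610351562]] 90.0 0.3431 [0.6517, 0.1358] 90.0 0.2708 [0.6301, 0.1286]
[[309.3999938964844, 151.10000610351562], [261.8999938964844, 150.10000610351562]] 86.7 0.0576 [0.5685, 0.1116] 86.7 0.0455 [0.5644, 0.1095]
[[321.8999938964844, 175.8000030517578], [255.60000610351562, 175.10000610351562]] 87.1 0.0819 [0.5988, 0.1144] 87.1 0.0646 [0.5883, 0.1118]
[[261.8999938964844, 166.60000610351562], [309.3999938964844, 167.10000610351562]] 87.1 0.0583 [0.5881, 0.1109] 87.1 0.046 [0.5799, 0.109]
[[249.39999389648438, 138.1999969482422], [200.60000610351562, 140.1999969482422]] 90.0 0.0589 [0.5521, 0.039] 90.0 0.0465 [0.5515, 0.0523]
[[261.8999938964844, 144.89999389648438], [300.6000061035156, 145.1999969482422]] 87.3 0.0468 [0.5617, 0.1065] 87.3 0.0369 [0.559, 
[... 643 characters left out ...]
263 [0.5402, 0.135]
[[322.70001220703125, 110.4000015258789], [310.70001220703125, 130.60000610351562]] -32.5 0.0269 [0.5349, 0.1494] -32.5 0.0212 [0.5379, 0.1394]
[[316.3999938964844, 109.0999984741211], [302.29998779296875, 133.39999389648438]] -32.3 0.0321 [0.5354, 0.1407] -32.3 0.0253 [0.5383, 0.1326]
[[263.1000061035156, 182.3000030517578], [316.8999938964844, 183.3000030517578]] 86.7 0.0668 [0.608, 0.1157] 86.7 0.0527 [0.5956, 0.1128]
[[271.8999938964844, 136.5], [295.6000061035156, 136.5]] 87.7 0.0285 [0.5517, 0.1098] 87.7 0.0225 [0.5512, 0.1082]
[[338.1000061035156, 138.10000610351562], [349.70001220703125, 166.8000030517578]] 22.7 0.0377 [0.5736, 0.1823] 22.7 0.0298 [0.5684, 0.1653]
```

>>> drive_tool:
  targets: "-0.12 0.08 0 0 0 0;-0.25 0.16 0 0 0 0;-0.38 0.25 0 0 0 0;-0.5 0.33 0 0 0 0;-0.63 0.42 -0.1 0 0 0;-0.76 0.5 -0.2 0 0 0;-0.88 0.6 -0.3 0 0 0;-1 0.67 -0.4 0 0 0"

```text
clock: 76.2
position: [0.5117, 0.1672, 0.2813]
orientation: [0.019, 1.0, 0.0, 0.0]
wrist_force: [-0.2, 0.6, -0.3]
width: 1.001
gripper_force: 0.0
```

>>> drive_tool:
  targets: "-0.03 0 -0.12 0 0 0;-0.03 0 -0.25 0 0 0;-0.03 0 -0.38 0 0 0;-0.03 0 -0.5 0 0 0;-0.03 0 -0.63 0 0 0;-0.03 0 -0.75 0 0 0;-0.03 0 -0.88 0 0 0;-0.03 0 -1 0 0 0"

```text
clock: 77.0
position: [0.5102, 0.1658, 0.1799]
orientation: [0.019, 1.0, -0.0, -0.0]
wrist_force: [0.4, 1.2, 0.2]
width: 1.001
gripper_force: 0.0
```

>>> drive_tool:
  targets: "0 0 -0.12 0 0 0;0 0 -0.25 0 0 0;0 0 -0.38 0 0 0;0 0 -0.5 0 0 0;0 0 -0.63 0 0 0;0 0 -0.75 0 0 0;0 0 -0.88 0 0 0;0 0 -0.98 0 0 0"

```text
clock: 77.8
position: [0.51, 0.1659, 0.082]
orientation: [0.019, 1.0, -0.0, -0.0]
wrist_force: [0.8, -0.2, 0.2]
width: 0.999
gripper_force: 0.0
```

>>> drive_tool:
  jaw: 0
  targets: "0 0 -0.12 0 0 0;0 0 -0.13 0 0 0;0 0 -0.13 0 0 0;0 0 -0.13 0 0 0;0 0 -0.13 0 0 0;0 0 -0.13 0 0 0;0 0 -0.13 0 0 0;0 0 -0.13 0 0 0"

```text
clock: 78.6
position: [0.5103, 0.166, 0.0704]
orientation: [0.019, 1.0, 0.0, 0.0]
wrist_force: [-0.8, 0.8, -0.7]
width: 0.335
gripper_force: 0.0
```

>>> drive_tool:
  targets: "0 0 0 0 0 0;0 0 0 0 0 0;0 0 0 0 0 0;0 0 0 0 0 0;0 0 0 0 0 0;0 0 0 0 0 0;0 0 0 0 0 0;0 0 0 0 0 0"

```text
clock: 79.4
position: [0.5107, 0.165, 0.0703]
orientation: [0.019, 1.0, -0.001, 0.0]
wrist_force: [4.6, -5.4, -0.8]
width: 0.199
gripper_force: 30.0
```

```bash
cat > sd.py <<'E'
from h import *
import sys
def post(f,show=True):
    H=hsv(cv2.imread("pics/"+f)); 
    return [(y,(np.where(H[y,232:262,2]<40)[0]+232)[[0,-1]].tolist()) for y in range(274,296,3) if (H[y,232:262,2]<40).any()]
E
python3 sl.py
python3 - <<'E'
from sd import *
shot("side","s15.png"); print("s12",post("s12.png"));print("s15",post("s15.png"))
E
```

```text
t 79.4 tcp [0.5107 0.165  0.0703] z [ 0.    -0.001 -1.   ] yaw of y 87.81 F [ 4.6 -5.4 -0.8] w 0.199 gf 30.0
0.09665475943669043 sleeve 1.0308667009084012
tangential F on tool (cw) -1.990181456669847
s12 [(274, [242, 251]), (277, [242, 249]), (280, [242, 248]), (283, [243, 248]), (286, [243, 249]), (289, [243, 250]), (292, [244, 250])]
s15 [(274, [232, 250]), (277, [243, 250]), (280, [232, 249]), (283, [232, 248]), (286, [245, 248]), (289, [243, 249]), (292, [243, 249]), (295, [246, 246])]
```

>>> drive_tool:
  targets: "0.008 0.013 0 0 0 0;0.016 0.026 0 0 0 0;0.024 0.039 0 0 0 0;0.032 0.052 0 0 0 0;0.04 0.065 0 0 0 0;0.048 0.078 0 0 0 0;0.053 0.09 0 0 0 0;0.053 0.09 0 0 0 0"

```text
clock: 80.25
position: [0.5132, 0.1692, 0.07]
orientation: [0.02, 1.0, -0.004, -0.003]
wrist_force: [0.0, -22.2, 11.1]
width: 0.202
gripper_force: 30.0
```

```bash
python3 sl.py
python3 - <<'E'
from sd import *
shot("side","s16.png"); shot("top","t16.png"); print("s16",post("s16.png"))
a=cv2.imread("pics/s15.png")[255:300,225:265].astype(float);b=cv2.imread("pics/s16.png")[255:300,225:265].astype(float)
for y0,y1 in ((15,25),(22,32),(30,42)):
    w=np.hanning(40)[None]; print(cv2.phaseCorrelate(a[y0:y1].mean(2),b[y0:y1].mean(2)))
for r in (280,285,290): print(r,cv2.imread("pics/s15.png")[r,236:258].mean(1).astype(int).tolist(),cv2.imread("pics/s16.png")[r,236:258].mean(1).astype(int).tolist())
E
```

```text
t 80.25 tcp [0.5132 0.1692 0.07  ] z [-0.006 -0.009 -1.   ] yaw of y 87.74 F [  0.  -22.2  11.1] w 0.202 gf 30.0
0.09698566224546167 sleeve 1.0814654747040782
tangential F on tool (cw) -17.94192385362436
s16 [(274, [232, 248]), (277, [240, 248]), (280, [240, 248]), (283, [242, 246]), (286, [243, 246]), (289, [242, 246]), (292, [241, 246]), (295, [242, 245])]
((-0.4124267658582781, 0.5934513262423877), 0.5361026233862577)
((-1.670513997533316, 0.8692561069222808), 1.115678039206739)
((-1.8150053210608306, 0.17783132065329), 0.5532521328435428)
280 [53, 54, 66, 71, 71, 64, 45, 30, 15, 13, 1, 5, 13, 28, 48, 73, 90, 93, 95, 93, 91, 92] [57, 56, 54, 44, 29, 18, 17, 10, 17, 14, 17, 17, 37, 64, 84, 92, 94, 94, 94, 94, 94, 95]
285 [66, 67, 69, 68, 75, 80, 83, 77, 56, 25, 6, 12, 20, 46, 82, 93, 93, 92, 95, 93, 93, 92] [66, 72, 80, 86, 86, 74, 51, 18, 7, 16, 25, 57, 84, 91, 92, 91, 96, 94, 92, 91, 88, 91]
290 [75, 80, 88, 88, 83, 75, 44, 17, 2, 2, 7, 10, 17, 35, 65, 86, 90, 96, 95, 94, 93, 92] [69, 74, 79, 77, 53, 26, 7, 14, 5, 11, 15, 46, 82, 92, 93, 93, 93, 94, 94, 92, 92, 92]
```

>>> drive_tool:
  targets: "-0.006 -0.01 0 0 0 0;-0.012 -0.02 0 0 0 0;-0.018 -0.03 0 0 0 0;-0.024 -0.04 0 0 0 0;-0.03 -0.05 0 0 0 0;-0.03 -0.05 0 0 0 0;-0.03 -0.05 0 0 0 0;-0.03 -0.05 0 0 0 0"

```text
clock: 81.15
position: [0.5118, 0.1669, 0.0701]
orientation: [0.019, 1.0, -0.002, -0.001]
wrist_force: [1.9, -13.2, 3.6]
width: 0.2
gripper_force: 30.0
```

```bash
python3 sl.py
python3 - <<'E'
from sd import *
shot("side","s17.png"); print("s17",post("s17.png"))
for r in (280,285,290): print(r,cv2.imread("pics/s17.png")[r,236:258].mean(1).astype(int).tolist())
# sub-pixel right edge of the post (level 50) in each frame
for f in ("s12","s15","s16","s17"):
    im=cv2.imread(f"pics/{f}.png").mean(2);o=[]
    for r in range(283,293):
        v=im[r,244:258];i=np.argmax(v>50);o.append(244+i-(v[i]-50)/(v[i]-v[i-1]) if i else np.nan)
    print(f,np.round(np.nanmedian(o),2),np.round(o,1))
E
```

```text
t 81.15 tcp [0.5118 0.1669 0.0701] z [-0.002 -0.004 -1.   ] yaw of y 87.79 F [  1.9 -13.2   3.6] w 0.2 gf 30.0
0.09685222711646956 sleeve 1.0540044811289406
tangential F on tool (cw) -9.819554064490571
s17 [(274, [232, 249]), (277, [242, 249]), (280, [232, 248]), (283, [244, 247]), (286, [244, 247]), (289, [243, 247]), (292, [242, 248]), (295, [244, 246])]
280 [56, 58, 62, 62, 53, 41, 15, 18, 9, 14, 12, 13, 22, 39, 65, 84, 94, 93, 95, 92, 92, 94]
285 [64, 65, 70, 81, 83, 83, 80, 59, 28, 7, 9, 18, 51, 84, 94, 95, 94, 91, 94, 92, 89, 92]
290 [70, 79, 82, 78, 74, 49, 23, 16, 7, 12, 2, 14, 41, 69, 89, 93, 92, 92, 95, 94, 93, 93]
s12 249.94 [249.2 249.2 249.3 249.5 249.7 250.2 250.5 250.5 250.7 250.8]
s15 249.43 [  nan   nan   nan   nan 249.2 249.3 249.4 249.5 249.6 249.5]
s16 246.94 [246.7 246.7 246.8 246.9 246.9 247.  247.1 247.1 247.3 247.3]
s17 248.2 [247.8 247.9 248.  248.  248.1 248.3 248.3 248.3 248.5 248.6]
```

>>> drive_tool:
  jaw: 0.32
  targets: "-0.01 -0.03 0 0 0 0;-0.01 -0.03 0 0 0 0;-0.01 -0.03 0 0 0 -0.06;-0.01 -0.03 0 0 0 -0.12;-0.01 -0.03 0 0 0 -0.18;-0.01 -0.03 0 0 0 -0.24;-0.01 -0.03 0 0 0 -0.3;-0.01 -0.03 0 0 0 -0.33"

```text
clock: 82.0
position: [0.5115, 0.1669, 0.0701]
orientation: [0.276, 0.961, -0.0, -0.0]
wrist_force: [0.1, -3.0, -0.2]
width: 0.318
gripper_force: 1.1
```

```bash
cat > pe.py <<'E'
from sd import *
def edge(f):
    im=cv2.imread(f"pics/{f}.png").mean(2);o=[]
    for r in range(283,293):
        v=im[r,244:258];i=np.argmax(v>50);o.append(244+i-(v[i]-50)/(v[i]-v[i-1]) if i else np.nan)
    return f,np.round(np.nanmedian(o),2),np.round(o,1).tolist()
if __name__=="__main__":
    f=sys.argv[1];shot("side",f+".png");print(edge(f))
E
python3 sl.py; python3 pe.py s18
```

```text
t 82.0 tcp [0.5115 0.1669 0.0701] z [-0. -0. -1.] yaw of y 57.9 F [ 0.1 -3.  -0.2] w 0.318 gf 1.1
0.09711464172946122 sleeve 1.0517913642744021
tangential F on tool (cw) -2.459610141514637
('s18', np.float64(250.04), [250.0, 249.8, 249.8, 249.9, 250.0, 250.0, 250.2, 250.1, 250.3, 250.3])
```

>>> drive_tool:
  targets: "0.005 0.0085 0 0 0 0;0.01 0.017 0 0 0 0;0.016 0.0255 0 0 0 0;0.021 0.034 0 0 0 0;0.021 0.034 0 0 0 0;0.021 0.034 0 0 0 0;0.021 0.034 0 0 0 0;0.021 0.034 0 0 0 0"

```text
clock: 82.85
position: [0.5125, 0.1691, 0.0699]
orientation: [0.274, 0.962, -0.001, -0.001]
wrist_force: [-3.3, -7.3, 3.9]
width: 0.324
gripper_force: 3.7
```

```bash
python3 sl.py; python3 pe.py s19
```

```text
t 82.85 tcp [0.5125 0.1691 0.0699] z [-0.002 -0.002 -1.   ] yaw of y 58.16 F [-3.3 -7.3  3.9] w 0.324 gf 3.7
0.09753470121574005 sleeve 1.07618669043066
tangential F on tool (cw) -7.88937896200515
('s19', np.float64(249.0), [249.7, 248.8, 248.8, 248.9, 248.9, 249.0, 249.0, 249.1, 249.2, 249.2])
```

>>> drive_tool:
  targets: "0.005 0.0085 0 0 0 0;0.01 0.017 0 0 0 0;0.016 0.0255 0 0 0 0;0.021 0.034 0 0 0 0;0.021 0.034 0 0 0 0;0.021 0.034 0 0 0 0;0.021 0.034 0 0 0 0;0.021 0.034 0 0 0 0"

```text
clock: 83.7
position: [0.5135, 0.1711, 0.0698]
orientation: [0.274, 0.962, -0.003, -0.002]
wrist_force: [-5.6, -11.2, 8.3]
width: 0.316
gripper_force: 6.1
```

```bash
python3 sl.py; python3 pe.py s20
```

```text
t 83.7 tcp [0.5135 0.1711 0.0698] z [-0.004 -0.004 -1.   ] yaw of y 58.15 F [ -5.6 -11.2   8.3] w 0.316 gf 6.1
0.09786955158192859 sleeve 1.0990371172544404
tangential F on tool (cw) -12.359674720577399
('s20', np.float64(248.0), [249.4, 247.8, 247.8, 247.8, 247.9, 248.0, 248.0, 248.1, 248.2, 248.4])
```

>>> drive_tool:
  targets: "0.005 0.0085 0 0 0 0;0.01 0.017 0 0 0 0;0.016 0.0255 0 0 0 0;0.021 0.034 0 0 0 0;0.026 0.0425 0 0 0 0;0.032 0.051 0 0 0 0;0.032 0.051 0 0 0 0;0.032 0.051 0 0 0 0"

```text
clock: 84.55
position: [0.5152, 0.174, 0.0697]
orientation: [0.275, 0.962, -0.005, -0.003]
wrist_force: [-8.0, -17.5, 14.1]
width: 0.321
gripper_force: 9.9
```

```bash
python3 sl.py; python3 pe.py s21
```

```text
t 84.55 tcp [0.5152 0.174  0.0697] z [-0.008 -0.008 -1.   ] yaw of y 58.13 F [ -8.  -17.5  14.1] w 0.321 gf 9.9
0.09836525312098973 sleeve 1.1328173201181029
tangential F on tool (cw) -18.660658259888105
('s21', np.float64(246.58), [248.7, 246.6, 246.1, 246.2, 246.3, 246.5, 246.6, 246.6, 246.7, 246.8])
```

>>> drive_tool:
  targets: "-0.004 -0.006 0 0 0 0;-0.008 -0.013 0 0 0 0;-0.012 -0.019 0 0 0 0;-0.016 -0.026 0 0 0 0;-0.02 -0.032 0 0 0 0;-0.024 -0.038 0 0 0 0;-0.028 -0.045 0 0 0 0;-0.032 -0.051 0 0 0 0"

```text
clock: 85.4
position: [0.5137, 0.1714, 0.0699]
orientation: [0.274, 0.962, -0.002, -0.001]
wrist_force: [-4.1, -9.6, 7.2]
width: 0.321
gripper_force: 5.2
```

```bash
python3 sl.py; python3 pe.py s22
```

```text
t 85.4 tcp [0.5137 0.1714 0.0699] z [-0.004 -0.004 -1.   ] yaw of y 58.14 F [-4.1 -9.6  7.2] w 0.321 gf 5.2
0.09789697141730162 sleeve 1.1028645403374082
tangential F on tool (cw) -10.161845777596763
('s22', np.float64(247.89), [249.4, 247.8, 247.7, 247.7, 247.7, 247.9, 247.9, 248.1, 248.0, 248.0])
```

>>> drive_tool:
  targets: "-0.004 -0.006 0 0 0 0;-0.008 -0.013 0 0 0 0;-0.012 -0.019 0 0 0 0;-0.016 -0.026 0 0 0 0;-0.02 -0.032 0 0 0 0;-0.024 -0.038 0 0 0 0;-0.028 -0.045 0 0 0 0;-0.032 -0.051 0 0 0 0"

```text
clock: 86.25
position: [0.5122, 0.1685, 0.0701]
orientation: [0.275, 0.962, -0.0, -0.0]
wrist_force: [-1.4, -3.1, 1.3]
width: 0.319
gripper_force: 1.7
```

```bash
python3 sl.py; python3 pe.py s23
```

```text
t 86.25 tcp [0.5122 0.1685 0.0701] z [-0.001 -0.    -1.   ] yaw of y 58.13 F [-1.4 -3.1  1.3] w 0.319 gf 1.7
0.0974111999150652 sleeve 1.070098073097884
tangential F on tool (cw) -3.3865757997295054
('s23', np.float64(249.26), [249.4, 248.9, 249.0, 249.0, 249.1, 249.2, 249.3, 249.4, 249.6, 249.5])
```

>>> drive_tool:
  targets: "-0.003 -0.005 0 0 0 0;-0.006 -0.01 0 0 0 0;-0.009 -0.015 0 0 0 0;-0.012 -0.02 0 0 0 0;-0.016 -0.026 0 0 0 0;-0.02 -0.032 0 0 0 0;-0.022 -0.036 0 0 0 0;-0.022 -0.036 0 0 0 0"

```text
clock: 87.1
position: [0.5105, 0.1652, 0.0703]
orientation: [0.275, 0.961, 0.0, 0.0]
wrist_force: [0.6, -0.8, 0.2]
width: 0.32
gripper_force: 0.0
```

```bash
python3 sl.py; python3 pe.py s24
```

```text
t 87.1 tcp [0.5105 0.1652 0.0703] z [ 0.  0. -1.] yaw of y 58.1 F [ 0.6 -0.8  0.2] w 0.32 gf 0.0
0.09696907190634757 sleeve 1.0318224959671514
tangential F on tool (cw) -0.3579416223126825
('s24', np.float64(249.94), [249.7, 249.6, 249.7, 249.9, 250.0, 249.9, 250.0, 250.1, 250.2, 250.1])
```

>>> drive_tool:
  targets: "0 0 0.1 0 0 0;0 0 0.2 0 0 0;0 0 0.3 0 0 0;0 0 0.4 0 0 0;0 0 0.55 0 0 0;0 0 0.7 0 0 0;0 0 0.85 0 0 0;0 0 1 0 0 0"

```text
clock: 87.95
position: [0.5103, 0.1651, 0.1717]
orientation: [0.275, 0.961, 0.0, 0.0]
wrist_force: [0.3, 0.6, 0.1]
width: 0.322
gripper_force: 0.0
```

>>> drive_tool:
  targets: "0 0 0.15 0 0 0;0 0 0.3 0 0 0;0 0 0.45 0 0 0;0 0 0.6 0 0 0;0 0 0.8 0 0 0;0 0 1 0 0 0;0 0 1 0 0 0;0 0 1 0 0 0"

```text
clock: 88.75
position: [0.5103, 0.1652, 0.271]
orientation: [0.275, 0.961, 0.001, 0.0]
wrist_force: [0.2, 0.0, -0.1]
width: 0.319
gripper_force: 0.0
```

```bash
python3 sl.py; python3 pe.py s25
python3 - <<'E'
from rf import *
t=robot.get_calibration("top")
a=cv2.imread("pics/t12.png");b,_=shot("top","t25.png")
for n,im in (("t12",a),("t25",b)):
    H=hsv(im)
    for k in blobs((H[...,0]>6)&(H[...,0]<25)&(H[...,1]>70),120):
        r=rect(t,k,.047)
        if .38<r[0][0]<.7 and -.45<r[0][1]<.42: print(n,*r)
E
```

```text
t 88.75 tcp [0.5103 0.1652 0.271 ] z [ 0.001  0.001 -1.   ] yaw of y 58.09 F [ 0.2  0.  -0.1] w 0.319 gf 0.0
0.09712361853126837 sleeve 1.0301553061829696
tangential F on tool (cw) 0.1291433868570608
('s25', np.float64(249.81), [249.1, 249.1, 249.2, 249.4, 249.6, 250.0, 250.2, 250.4, 250.5, 250.5])
t12 [ 0.4225 -0.0999  0.079   0.0787] 88.7 0.0853
t12 [0.454  0.2926 0.1113 0.1026] 3.3 0.1439
t12 [ 0.6043 -0.3793  0.0757  0.074 ] 74.2 0.1007
t12 [ 0.5909 -0.1062  0.0586  0.1006] 65.4 0.1104
t25 [0.4233 0.2899 0.0497 0.1059] 3.6 0.1092
t25 [ 0.422  -0.0969  0.0812  0.0793] 43.7 0.0846
t25 [ 0.5913 -0.1058  0.0596  0.1004] 65.3 0.1111
t25 [ 0.6038 -0.3795  0.0774  0.0761] 74.5 0.1038
t25 [ 0.6587 -0.0519  1.5149  0.6944] 84.9 1.6194
```

```bash
python3 -c "
from bench import robot
print(robot.hand_in())"
```

```text
the job is handed in; nothing more can be done
None
```

Handed in at about 89 s: the blank is upright between the jaws, the three lids are seated and the gripper is clear of everything. One doubt remains: I turned the handle to about 19 N (25 N on an earlier try), but each time it eased back to a sleeve value I read as 1.00–1.04, so the jaws touch the blank but I could not confirm the firm 1.05.

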